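# Clamp the inlet piece onto the polishing bench's dust extractor

## Robot

A 6-joint arm with a two-finger parallel gripper is mounted at the origin on the work surface. World frame = base frame: x ahead of the robot, y to its left, z up, the work surface at z = 0. Lengths are in m, angles in rad, forces in N, time in s.
With the tool pointing down it reaches from about 0.35 to 0.975 m from the base axis. Payload 4.9 kg.
Tool frame: the origin (TCP) lies on the centre line of the jaws, within the pads' length; the fingertips stand 25 mm ahead of it and the grasp point (between the pads) lies 6 mm ahead of it; z points along the fingers, y is the line along which they close (so a half turn about z gives the same grasp; the last joint's range is limited). The gripper opens to 85 mm and grips with 20 to 120 N. Pads are 22 mm wide; open, the fingers measure 114 mm over their backs; the gripper's body (76 mm by 85 mm) begins 54 mm behind the grasp point. The pads swing forward as they close: fully open they stand 13 mm farther back than shut.
Start: joints at [1.089, 0.053, 1.613, -0, 1.476, -0.119], TCP at [0.222, 0.584, 0.256] pointing down, gripper open.
Joint ranges: [-3.01, 3.01], [-1.01, 2.22], [0.06, 2.58], [-1.02, 4.17], [0.09, 2.62], [-3.14, 3.14]. Speed limits (rad/s): [2.57, 2.57, 3.14, 3.14, 3.14, 3.14].

## Interface

Orientations are given as a unit quaternion [w, x, y, z].
In Python, from plant import state, grab_frame, get_calibration, job gives the robot as it stands. The module is installed in compiled form; this text tells all that it offers.
- The arm moves only by the tool move_arm, never from a script. Its argument "targets" is a list that holds one entry, the list of rows, each a list of 5 numbers: the opening in per cent of the stroke, from 0 (shut) to 100 (fully open), then the shift along the tool's x, y, z as a fraction of full scale, then the turn about the tool's z as a fraction of full scale. A call has 1 to 5 rows; each row shifts and turns the commanded pose from where the row before left it, along the tool's axes as they then stand; what a row does not reach is not made up. Full scale, the value 1, is 0.6 m for a shift and 6 degrees for a turn. A row lasts 1/12 s, in which the tool goes at most 41.7 mm and 7.16 degrees, less where a joint would pass 70% of its speed; a pose out of reach is approached as far as the arm can. A call with a number of a shift or a turn outside -1 to 1 is refused whole. A call with a gripper value outside its range is refused whole. The fingers move at their own pace and stop on an object; the grip force is fixed at half the most. Time passes only in rows, so rows that do not move let the fingers close. It gives the time, the measured TCP pose, the force, the opening and the grip force at its end, in the units of the state.
- state(): the state, without advancing time (a new reading comes with each control period).
- grab_frame(name): name is "scene" or "top"; returns the picture (384x512x3 uint8, red, green, blue); there is no depth.
- get_calibration(name): a dict with "vertical_fov" (degrees; the focal length in pixels is half the picture's height over the tangent of half this angle, whatever the lens; pixels are square), "cx", "cy" (the principal point, pixels), "dist_coeffs" ([k1, k2, p1, p2, k3] as OpenCV has them; the pictures are not rectified), "R" (3x3) and "t" (3): a world point X has camera coordinates R X + t. Camera axes: x right, y down, z forward; pixel columns grow to the right and rows downward; lengths in m; the calibration is good to about 2 mm. A picture is of the moment at which its call begins. get_calibration takes no time and is no camera call.
- job.job_done(): hands the job in; it is judged then, once.
The state is a dict: "time": time; "joint_pos": joint angles; "joint_vel": joint speeds; "joint_efforts": joint torques, N m; "tool_pos": TCP position; "tool_rot": TCP orientation; "contact_force": force on the tool from outside, world axes, zero at the start; "ft_torque": the same for the moment, N m; "gripper_width": opening from 0.0 (shut) to 1.0 (fully open); "grasp_force": force on a finger pad.
Only numpy, scipy, OpenCV 4.12 (cv2) and the standard library are available. Lean on these libraries where they do the work, as an engineer would, in place of code of your own. Each camera call takes 0.05 s, during which the arm holds its last target. There are 200 camera calls.

## Task

Fit the loose inlet tube to the dust extractor: press its flange gently against the rubber seal on the duct's flange and slide it down into the groove of the open clamp ring's lower half, its bell end on the saddle. Then swing the upper half of the ring over both flanges without letting it drop shut, and throw the hook lever fully home so that the joint is clamped and latched. Feel your way and force nothing, and leave the other things on the bench where they are.

Things in the scene. Friction and masses are not known exactly. Their poses are not given: they have to be found in the camera images.
- extractor: The bench dust extractor (fixed): grey housing, duct and saddle. Origin on the bench below the joint's nominal centre. Duct frame: y level along the duct, from the housing towards the saddle, z up, x from lever to ring hinge. Clamp head (duct end, flange, seal, both ring halves, lever) slides as one in the housing's sleeve and is locked up to 6 mm off nominal either way along y: find it by touch.
- joint_centre (a point): Nominal centre of the clamp joint, on the duct axis, 120 mm above the bench, duct frame. Lower ring half (steel V groove, outer radius 40, 22 mm wide, open upwards) is on the head. Measured from the head's own centre: rubber seal face at y 3.0 mm, yielding 3.5 mm at 6.5 N/mm, then the metal flange (radius 32); outer lip of the groove at radius 28.5 from y 4.8 to 11.
- inlet_centre (a point): Middle, on the axis, of the loose aluminium inlet tube: 142 mm long, 50 mm outer diameter, 0.3 to 0.4 kg, lying level in a notched wooden rest, axis 58 mm high. Its y axis runs from the clamp flange to the bell mouth (62 mm wide), as the duct's y does when fitted. Grip the plain tube here. Seated, it is 71.5 mm along y from the head's centre and at first up to 2.5 mm high; the clamp draws it down.
- inlet_flange (a point): Centre of the inlet's clamp-flange face, 71 mm from the tube's middle; flange 64 mm across, rim 3 mm thick. It passes inside the groove lip only while pressed 1.3 to 3.5 mm into the seal (about 2 mm, 12 N): press it on at least 25 mm above axis height, clear of the lower half, then slide down. The saddle is 108 mm along y from the nominal centre, 14 mm wide; the tube lies in it.
- ring_hinge (a point): Nominal place of the upper ring half's hinge pin (along y), 46 mm to +x of the joint centre; along y it is off by as much as the head. The ring's rubber grip block (26 mm wide along y, 11 mm thick, 20 mm radially) circles it at 92.4 mm; ring shut, it is 79.3 mm to -x and 47.5 mm above the pin. It can be pinched from above across its 26 mm at any angle and turns between the fingers.
- ring (a joint): Upper ring half, rad: 0 shut, grows to 1.65 open, lying back past its pin (about +y axis, so opening carries the grip up and to +x). Below about 1.2 it falls shut if let go. Pressed down on a seated flange with some 10 to 15 N it rests at 0.03 to 0.1, low enough for the hook; the lever draws it shut. Ring and grip weigh 0.28 kg.
- lever_hinge (a point): Nominal place of the hook lever's pin (along y), 72 mm to -x and 16 mm below the joint centre; along y it is off by as much as the head. The handle, 20 mm wide along y and 6 to 8 mm thick, reaches from 35 to 71 mm from the pin. At lever 0 it points to -x. It can be pinched from above across its 20 mm, 54 mm from the pin, and turns and slides a little between the fingers.
- lever (a joint): Hook lever, rad: 0 open (handle level, towards -x), grows as the handle swings up and over to +x. From about 0.95 its hook catches the latch pin on the ring's lug and draws the ring down, some 6 to 10 N at the handle; its stop, fully home, is at about 1.53 (handle upright). Stiff: stays where it is left.
- inlet: The inlet tube as a whole; origin and axes as inlet_centre.
- stupa: Bystander: small brass stupa, 60 mm wide, 100 mm high. Origin under its centre.
- vase: Bystander: copper vase, 68 mm wide, 135 mm high. Origin under its centre.
- bell: Bystander: brass hand bell standing mouth down, 68 mm wide, 100 mm high. Origin under its centre.
- bowl: Bystander: brass bowl, 100 mm wide, 45 mm high. Origin under its centre.
- tin: Bystander: steel polish tin, 68 mm wide, 58 mm high. Origin under its centre.
- compound: Bystander: red-brown bar of polishing compound, 115 x 45 x 32 mm. Origin under its centre.
- brush: Bystander: wooden brush, 180 mm long, lying flat. Origin under its centre.
Not all that is in view belongs to the job. Of the things shaped like the inlet, the aluminium one is meant.

How it is judged:
On the way, in this order (a step that is already met when the one before it is completed fails the run):
1. the inlet's flange sits in the lower half of the joint, pressed by the seal, while the ring is still open (y of inlet_flange in the frame of joint_centre between -0.008 and 0.009 m and z of inlet_flange in the frame of joint_centre between -0.002 and 0.003 m and x of inlet_flange in the frame of joint_centre between -0.003 and 0.003 m and angle between the y axis of inlet_flange and the y axis of joint_centre, either way round below 0.05 rad and contact force between inlet and extractor above 8 N and value of joint ring above 1 rad), for 0.2 s.
2. the upper ring half is swung down over both flanges, the lever not yet thrown (value of joint ring below 0.13 rad and value of joint lever below 0.8 rad), for 0.2 s.
3. the lever is thrown home and the ring drawn shut (value of joint ring below 0.02 rad and value of joint lever above 1.42 rad), for 0.2 s.
At the end, for the whole second after the job is handed in: The inlet lies in the joint: flange face within 3 mm of the duct axis, within 9 mm of the nominal centre along it, clamped with over 8 N, axes within 0.05 rad; ring below 0.02 rad, lever above 1.42 rad; the inlet at rest (all of step 3 and y of inlet_flange in the frame of joint_centre between -0.008 and 0.009 m and z of inlet_flange in the frame of joint_centre between -0.002 and 0.003 m and x of inlet_flange in the frame of joint_centre between -0.003 and 0.003 m and angle between the y axis of inlet_flange and the y axis of joint_centre, either way round below 0.05 rad and contact force between inlet and extractor above 8 N and linear speed of inlet below 0.02 m/s); the robot touches nothing.
It fails at once if the seal or flange is crushed: more than 75 N between the inlet and the extractor with its clamp (contact force between inlet and extractor above 75 N).
It fails at once if the latch is forced: more than 50 N between the lever and the ring (contact force between lever and ring above 50 N).
It fails at once if the ring half drops shut: closes faster than 4 rad/s (velocity of joint ring below -4 rad/s).
It fails at once if a bystander is moved more than 25 mm (distance of any of stupa, vase, bell, bowl, tin, compound, brush from where it was at the start of the episode above 0.025 m).
It also fails if it takes over 72 s, if anything falls off the work surface, if the arm or the gripper's body presses on something with over 40 N, if the wrist force passes 120 N, or if a joint passes its speed limit or range.

## Working session

There is one attempt and no reset: what is moved stays moved. The work goes in short steps, Python scripts to look and compute and a tool call to move; the robot and the scene stay as the last step left them, time stands still between calls to the robot, and variables do not carry over. Pictures are saved under pics/ and viewed, at most 10 in all, crops included, and the job is handed in when it is done.

Besides the shell and the picture viewer there is one more tool, called by a JSON object that holds its "name" and its "arguments". move_arm: Moves the arm, as the interface text tells. Shift numbers are shares of 0.6 m and turn numbers shares of 6 degrees, none past 1 either way. Its arguments: {"type":"object","properties":{"targets":{"type":"array"}},"required":["targets"]}

```bash
mkdir -p pics; python3 - <<'E'
from plant import state, grab_frame, get_calibration
import cv2
for n in("scene","top"):
    im=grab_frame(n); cv2.imwrite(f"pics/{n}0.png",im[:,:,::-1]); 
    c=get_calibration(n); print(n,c)
print(state())
a=cv2.imread("pics/scene0.png");b=cv2.imread("pics/top0.png")
E
```

```text
scene {'vertical_fov': 54.81641106487734, 'cx': 252.7328383381759, 'cy': 194.06701308570769, 'dist_coeffs': array([-0.08808521,  0.        ,  0.        ,  0.        ,  0.        ]), 'R': array([[-0.33270554,  0.94275744, -0.02270335],
       [ 0.6338796 ,  0.20574588, -0.74556374],
       [-0.69821464, -0.26244437, -0.6660475 ]]), 't': array([-0.00407392, -0.31626804,  1.61575028])}
top {'vertical_fov': 53.15772381662021, 'cx': 258.3058503748634, 'cy': 188.18875552839313, 'dist_coeffs': array([-0.03510707,  0.        ,  0.        ,  0.        ,  0.        ]), 'R': array([[ 0.00350687, -0.99990993,  0.01295534],
       [-0.98267599, -0.00584649, -0.18523963],
       [ 0.18529868, -0.01208129, -0.98260798]]), 't': array([0.17343798, 0.55137297, 1.26724988])}
{'time': 0.1, 'joint_pos': array([ 1.08901281e+00,  5.32854769e-02,  1.61419613e+00, -8.70798149e-06,
        1.47596798e+00, -1.18990886e-01]), 'joint_vel': array([ 0.00274886, -0.0004973 , -0.00431933, -0.00158591,  0.00033652,
       -0.00126433]), 'joint_efforts': array([ 6.84452461e-04, -3.94901240e+01, -3.71363246e+01, -1.49529865e-04,
        3.90642526e-03, -1.05353601e-05]), 'tool_pos': array([0.22155512, 0.58385064, 0.25516567]), 'tool_rot': array([-2.70584720e-04,  1.80402668e-01,  9.83592403e-01, -8.88176139e-04]), 'contact_force': array([-0.1608403 ,  0.42428781,  0.22220075]), 'ft_torque': array([ 0.02275569, -0.05791125, -0.0090967 ]), 'grasp_force': 0.0, 'gripper_width': 1.0002847188412394}
```

View pics/scene0.png

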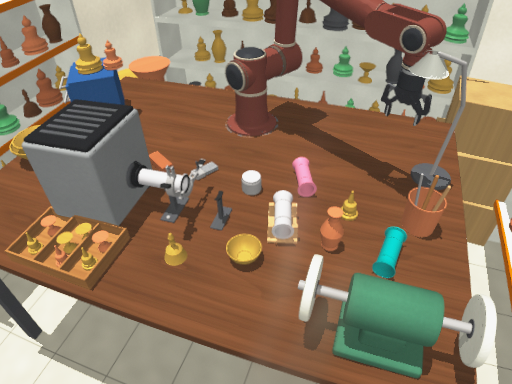

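View pics/top0.png

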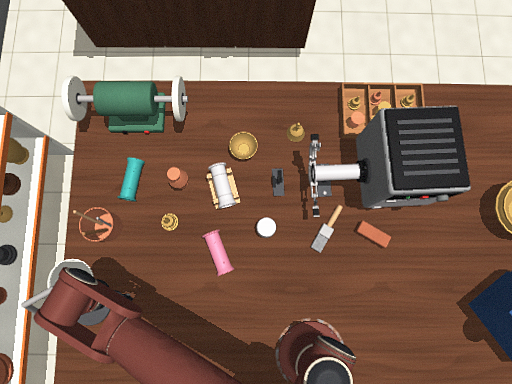

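The candidates shaped like the inlet in the top view are grey (222,185) in a wooden rest, teal (131,178), and pink (218,252). Grey fits: it is bare aluminium and lies in a notched rest. I'll enlarge to confirm.

```bash
python3 - <<'E'
import cv2
b=cv2.imread("pics/top0.png")[125:225,200:350]
cv2.imwrite("pics/topc.png",cv2.resize(b,(795,530),interpolation=cv2.INTER_CUBIC))
a=cv2.imread("pics/scene0.png")[145:265,125:305]
cv2.imwrite("pics/scc.png",cv2.resize(a,(792,528),interpolation=cv2.INTER_CUBIC))
E
```

```text
(no output)
```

View pics/topc.png

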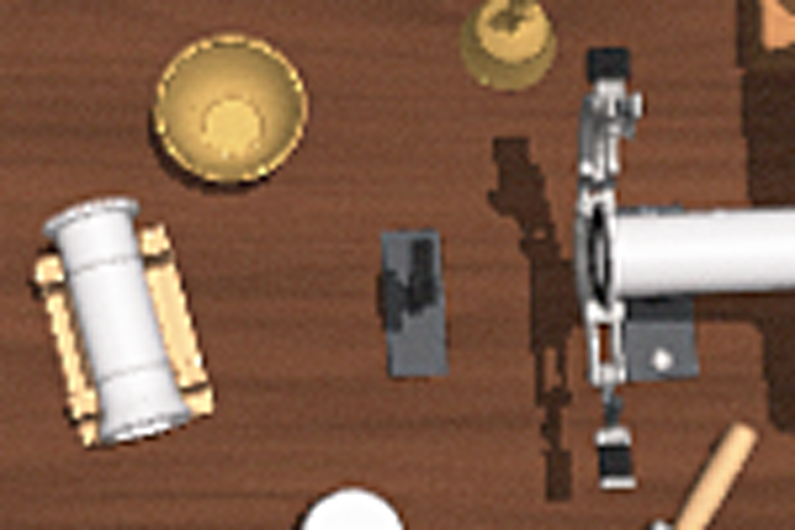

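View pics/scc.png

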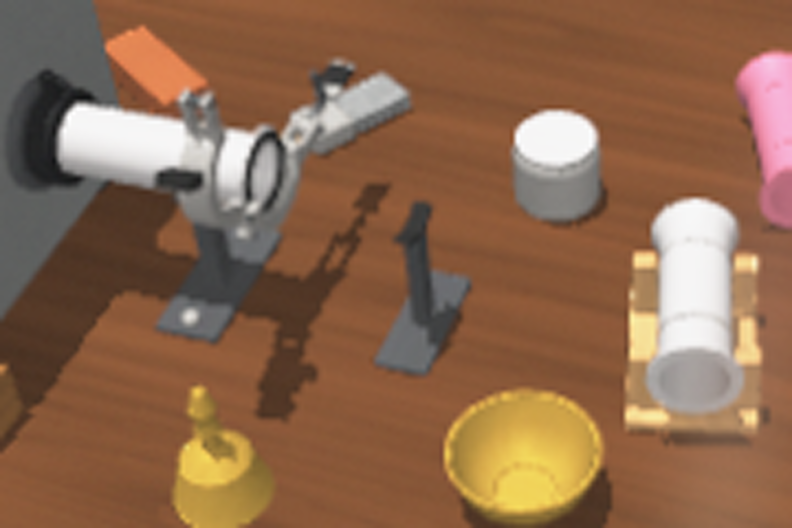

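```bash
cat > h.py <<'E'
import numpy as np, cv2, math
from plant import state, grab_frame, get_calibration
from scipy.spatial.transform import Rotation as Rn
def ray(n,uv):
    c=get_calibration(n); f=192/math.tan(math.radians(c["vertical_fov"])/2)
    K=np.array([[f,0,c["cx"]],[0,f,c["cy"]],[0,0,1]])
    p=cv2.undistortPoints(np.array(uv,float).reshape(-1,1,2),K,np.array(c["dist_coeffs"])).reshape(-1,2)
    d=np.c_[p,np.ones(len(p))]@c["R"]; return -c["R"].T@c["t"],d
def at(n,uv,z):
    C,d=ray(n,uv); return C+d*((z-C[2])/d[:,2])[:,None]
def proj(n,X):
    c=get_calibration(n); f=192/math.tan(math.radians(c["vertical_fov"])/2)
    K=np.array([[f,0,c["cx"]],[0,f,c["cy"]],[0,0,1]])
    return cv2.projectPoints(np.array(X,float).reshape(-1,1,3),cv2.Rodrigues(c["R"])[0],np.array(c["t"]),K,np.array(c["dist_coeffs"]))[0].reshape(-1,2)
def plan(pos,turn=0,n=None,p0=None,yaw0=None):
    """rows (shift fractions, turn fraction) from current pose to pos, turning 'turn' deg about tool z"""
    s=state(); q=s["tool_rot"]; R=Rn.from_quat([q[1],q[2],q[3],q[0]]).as_matrix()
    p=np.array(s["tool_pos"]) if p0 is None else np.array(p0); d=np.array(pos)-p
    m=max(math.ceil(np.linalg.norm(d)/.040),math.ceil(abs(turn)/6),1); n=n or m
    for i in range(n):
        Ri=R@Rn.from_euler('z',turn*i/n,degrees=True).as_matrix()
        print(np.round(Ri.T@(d/n)/.6,4).tolist(),round(turn/n/6,3))
def show():
    s=state(); q=s["tool_rot"]; R=Rn.from_quat([q[1],q[2],q[3],q[0]]).as_matrix()
    print(round(s["time"],2),"pos",np.round(s["tool_pos"],4),"tooly deg",round(math.degrees(math.atan2(R[1,1],R[0,1])),2),"tilt",round(math.degrees(math.acos(-R[2,2])),2),"F",np.round(s["contact_force"],1),"M",np.round(s["ft_torque"],2),"w",round(s["gripper_width"],3),"g",round(s["grasp_force"],1))
E
python3 - <<'E'
from h import *
from scipy.optimize import least_squares
im=cv2.imread("pics/top0.png"); g=cv2.GaussianBlur(cv2.cvtColor(im,cv2.COLOR_BGR2GRAY).astype(float),(0,0),.7)
E1=[];E2=[]
for c in range(322,352,3):
    col=np.diff(g[155:190,c]); 
    def sub(i): 
        a,b,d=np.abs(col[i-1:i+2]); return i+.5*(a-d)/(a-2*b+d)+155+.5
    E1.append((c,sub(1+int(np.argmax(col[1:-1]))))); E2.append((c,sub(1+int(np.argmin(col[1:-1])))))
print(np.round(E1,1).tolist(),np.round(E2,1).tolist())
def res(p,L,z):
    # axis: point (x0, y0=mean), yaw; signed distance to axis = +-r
    out=[]
    u=np.array([math.sin(-p[1]),math.cos(p[1]),0]); P=np.array([p[0],p[3],z])
    for k,(e) in enumerate(L):
        C,d=ray("top",e); nn=np.cross(d,u); nn/=np.linalg.norm(nn,axis=1)[:,None]
        out+=list((1 if k==0 else -1)*0+np.abs(nn@(P-C))-p[2])
    return out
C,_=ray("top",[(0,0)]);print("cam",C)
m1=at("top",E1,.12);m2=at("top",E2,.12)
m=(m1+m2)/2; print("duct mid",np.round(m[[0,-1]],4).tolist(),"yaw",np.polyfit(m[:,1],m[:,0],1)*[1,0], "w",np.mean(m1[:,0]-m2[:,0]))
f=lambda uv:(200+uv[0]/5.3-.5+.5/5.3,125+uv[1]/5.3-.5+.5/5.3)
for nm,uv,z in [("ring z.12 left",(580,250),.12),("ring right",(615,250),.12),("lever handle",(616,465),.104),("leverL",(598,470),.107),("leverR",(635,470),.107),
  ("saddle base L",(384,375),.003),("saddle base R",(447,375),.003),("saddle base TL",(379,232),.003),("saddle base TR",(440,232),.003),("grip c",(608,65),.195),("gripL",(588,65),.195),("gripR",(629,65),.195),
  ("inlet up end",(92,207),.058),("inlet low end",(148,430),.058)]:
    print(nm,np.round(at("top",[f(uv)],z)[0],4))
a=cv2.imread("pics/top0.png")[158:212,202:246]; b=cv2.imread("pics/scene0.png")[185:245,262:304]
o=np.hstack([cv2.resize(a,(392,480),interpolation=cv2.INTER_CUBIC),cv2.resize(b,(336,480),interpolation=cv2.INTER_CUBIC)])
cv2.imwrite("pics/inl.png",o)
E
```

```text
[[322.0, 164.9], [325.0, 165.3], [328.0, 165.1], [331.0, 164.8], [334.0, 164.6], [337.0, 164.5], [340.0, 164.4], [343.0, 164.3], [346.0, 164.2], [349.0, 164.1]] [[322.0, 180.0], [325.0, 179.5], [328.0, 179.3], [331.0, 179.3], [334.0, 179.2], [337.0, 179.2], [340.0, 179.1], [343.0, 179.1], [346.0, 178.5], [349.0, 178.4]]
cam [0.30639302 0.19195597 1.34509902]
duct mid [[0.5913, -0.0322, 0.12], [0.596, -0.1216, 0.12]] yaw [-0.05151499  0.        ] w 0.04910059873384507
ring z.12 left [0.5933 0.0105 0.12  ]
ring right [ 0.5934 -0.0112  0.12  ]
lever handle [ 0.4614 -0.0112  0.104 ]
leverL [4.579e-01 4.000e-04 1.070e-01]
leverR [ 0.458  -0.0224  0.107 ]
saddle base L [0.5339 0.1266 0.003 ]
saddle base R [0.5342 0.0844 0.003 ]
saddle base TL [0.6323 0.1297 0.003 ]
saddle base TR [0.6326 0.0882 0.003 ]
grip c [0.6883 0.0026 0.195 ]
gripL [0.6882 0.0144 0.195 ]
gripR [ 0.6884 -0.0099  0.195 ]
inlet up end [0.6345 0.3192 0.058 ]
inlet low end [0.4881 0.28   0.058 ]
```

View pics/inl.png

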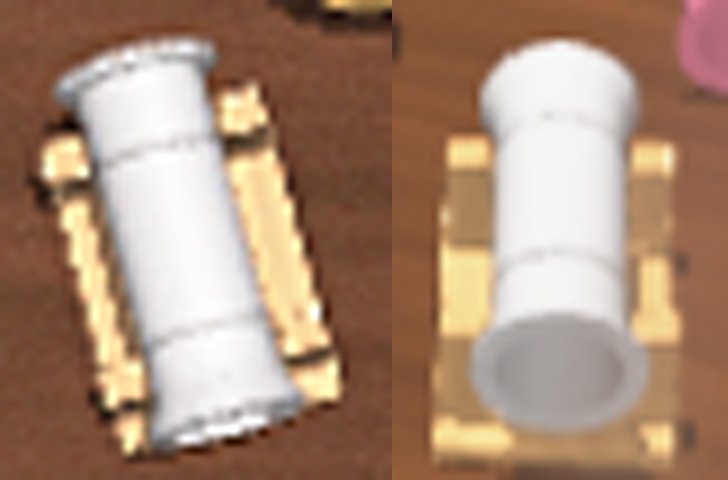

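The enlarged crop confirms the grey aluminium tube. The thin-rimmed clamp flange is the upper (+x) end at top (217,166), and the flared bell is the lower end at (227,206).

```bash
python3 - <<'E'
from h import *
f=lambda x,y:(202+x/8.9-.45,158+y/8.9-.45)
P=at("top",[f(137,72),f(226,425),f(156,147.5),f(206,335)],.058); print(np.round(P,4))
print("ends mid",(P[0]+P[1])/2,"len",np.linalg.norm(P[0]-P[1]),"ang",[math.degrees(math.atan2(*(a-b)[[1,0]])) for a,b in((P[0],P[1]),(P[2],P[3]))])
g=lambda x,y:(262+x/8-.45,185+y/8-.45)
Q=at("scene",[g(559,370) if 0 else (262+(559-392)/8-.45,185+372/8-.45)],.058);print("flange face centre by scene",Q)
plan([.561,.300,.20],-36)
E
```

```text
[[0.6274 0.319  0.058 ]
 [0.4896 0.282  0.058 ]
 [0.5975 0.311  0.058 ]
 [0.5242 0.2903 0.058 ]]
ends mid [0.55848394 0.30052739 0.058     ] len 0.14270132368802363 ang [15.04626984646475, 15.804720374881082]
flange face centre by scene [[0.63024207 0.3178863  0.058     ]]
[-0.0581, -0.0201, 0.0077] -0.5
[-0.0569, -0.0231, 0.0077] -0.5
[-0.0556, -0.0261, 0.0077] -0.5
[-0.0542, -0.0289, 0.0077] -0.5
[-0.0526, -0.0317, 0.0077] -0.5
[-0.0509, -0.0345, 0.0077] -0.5
[-0.049, -0.0371, 0.0077] -0.5
[-0.047, -0.0396, 0.0077] -0.5
[-0.0449, -0.042, 0.0077] -0.5
[-0.0426, -0.0443, 0.0077] -0.5
[-0.0402, -0.0465, 0.0077] -0.5
[-0.0377, -0.0485, 0.0077] -0.5
```

{"name": "move_arm", "arguments": {"targets": [[[100, -0.058, -0.02, 0.0077, -0.5], [100, -0.057, -0.023, 0.0077, -0.5], [100, -0.0555, -0.026, 0.0077, -0.5], [100, -0.054, -0.029, 0.0077, -0.5], [100, -0.0525, -0.032, 0.0077, -0.5]]]}}

```text
time: 0.52
tool_pos: [0.3637, 0.4647, 0.2324]
tool_rot: [-0.0, 0.049, 0.999, -0.0]
contact_force: [0.5, 1.1, -0.9]
gripper_width: 1.007
grasp_force: 0.0
```

{"name": "move_arm", "arguments": {"targets": [[[100, -0.051, -0.0345, 0.0077, -0.5], [100, -0.049, -0.037, 0.0077, -0.5], [100, -0.047, -0.0395, 0.0077, -0.5], [100, -0.045, -0.042, 0.0077, -0.5], [100, -0.0425, -0.044, 0.0077, -0.5]]]}}

```text
time: 0.93
tool_pos: [0.5054, 0.3465, 0.2094]
tool_rot: [-0.0, -0.082, 0.997, -0.0]
contact_force: [0.8, 0.9, -0.4]
gripper_width: 1.0
grasp_force: 0.0
```

{"name": "move_arm", "arguments": {"targets": [[[100, -0.04, -0.0465, 0.0077, -0.5], [100, -0.0375, -0.0485, 0.0077, -0.5], [100, 0, 0, 0, 0], [100, 0, 0, 0, 0]]]}}

```text
time: 1.27
tool_pos: [0.5615, 0.2991, 0.1996]
tool_rot: [-0.001, -0.131, 0.991, -0.0]
contact_force: [-0.2, -0.7, -0.5]
gripper_width: 0.997
grasp_force: 0.0
```

```bash
python3 - <<'E'
from h import *
show(); plan([.560,.3005,.069],0,5)
E
```

```text
1.27 pos [0.5615 0.2991 0.1996] tooly deg 105.0 tilt 0.13 F [-0.2 -0.7 -0.5] M [0.03 0.01 0.05] w 0.997 g 0.0
[0.0003, 0.0006, 0.0435] 0.0
[0.0003, 0.0006, 0.0435] 0.0
[0.0003, 0.0006, 0.0435] 0.0
[0.0003, 0.0006, 0.0435] 0.0
[0.0003, 0.0006, 0.0435] 0.0
```

{"name": "move_arm", "arguments": {"targets": [[[100, 0.0007, 0.0015, 0.06, 0], [100, 0.0008, 0.0015, 0.06, 0], [100, 0, 0, 0.045, 0], [100, 0, 0, 0.028, 0], [100, 0, 0, 0.012, 0]]]}}

```text
time: 1.68
tool_pos: [0.556, 0.3024, 0.0737]
tool_rot: [-0.003, -0.133, 0.991, -0.001]
contact_force: [0.2, -0.6, -0.5]
gripper_width: 1.001
grasp_force: 0.0
```

{"name": "move_arm", "arguments": {"targets": [[[100, 0, 0, 0.011, 0], [100, 0, 0, 0, 0]]]}}

```text
time: 1.85
tool_pos: [0.5586, 0.3028, 0.0707]
tool_rot: [-0.001, -0.133, 0.991, -0.0]
contact_force: [-0.0, -0.6, 0.4]
gripper_width: 1.002
grasp_force: 0.0
```

{"name": "move_arm", "arguments": {"targets": [[[75, 0, 0, 0, 0], [65, 0, 0, 0, 0], [60, 0, 0, 0, 0], [50, 0, 0, 0, 0], [50, 0, 0, 0, 0]]]}}

```text
time: 2.27
tool_pos: [0.5616, 0.3003, 0.0743]
tool_rot: [0.002, -0.133, 0.991, -0.002]
contact_force: [-0.7, -8.8, 7.6]
gripper_width: 0.564
grasp_force: 61.8
```

{"name": "move_arm", "arguments": {"targets": [[[50, 0, 0, 0, 0], [50, 0, 0, 0, 0], [50, 0, 0, 0, 0]]]}}

```text
time: 2.52
tool_pos: [0.5616, 0.3003, 0.0743]
tool_rot: [0.002, -0.133, 0.991, -0.002]
contact_force: [-0.1, -9.4, 7.0]
gripper_width: 0.562
grasp_force: 61.8
```

```bash
python3 - <<'E'
from h import *
show()
E
```

```text
2.52 pos [0.5616 0.3003 0.0743] tooly deg 105.25 tilt 0.33 F [-0.1 -9.4  7. ] M [-1.48  0.03  0.23] w 0.562 g 61.8
```

{"name": "move_arm", "arguments": {"targets": [[[50, 0, 0, -0.01, 0], [50, 0, 0, -0.015, 0], [50, 0, 0, -0.02, 0], [50, 0, 0, 0, 0], [50, 0, 0, 0, 0]]]}}

```text
time: 2.93
tool_pos: [0.5602, 0.3028, 0.0999]
tool_rot: [0.001, -0.133, 0.991, 0.0]
contact_force: [-0.2, 0.8, -3.7]
gripper_width: 0.567
grasp_force: 62.4
```

```bash
python3 - <<'E'
from h import *
show()
E
```

```text
2.93 pos [0.5602 0.3028 0.0999] tooly deg 105.23 tilt 0.17 F [-0.2  0.8 -3.7] M [ 0.   -0.01 -0.01] w 0.567 g 62.4
```

```bash
python3 - <<'E'
from h import *
plan([.5847,.105,.178],102.3,20)
E
```

```text
[0.0023, -0.0164, -0.0065] 0.853
[0.0009, -0.0166, -0.0065] 0.853
[-0.0006, -0.0166, -0.0065] 0.853
[-0.0021, -0.0165, -0.0065] 0.853
[-0.0035, -0.0162, -0.0065] 0.853
[-0.005, -0.0158, -0.0065] 0.853
[-0.0064, -0.0153, -0.0065] 0.853
[-0.0077, -0.0147, -0.0065] 0.853
[-0.009, -0.014, -0.0065] 0.853
[-0.0102, -0.0131, -0.0065] 0.853
[-0.0113, -0.0121, -0.0065] 0.853
[-0.0124, -0.0111, -0.0065] 0.853
[-0.0133, -0.0099, -0.0065] 0.853
[-0.0141, -0.0087, -0.0065] 0.853
[-0.0149, -0.0074, -0.0065] 0.853
[-0.0155, -0.0061, -0.0065] 0.853
[-0.0159, -0.0047, -0.0065] 0.853
[-0.0163, -0.0032, -0.0065] 0.853
[-0.0165, -0.0017, -0.0065] 0.853
[-0.0166, -0.0003, -0.0065] 0.853
```

{"name": "move_arm", "arguments": {"targets": [[[50, 0.0023, -0.0164, -0.014, 0.853], [50, 0.0009, -0.0166, -0.014, 0.853], [50, -0.0006, -0.0166, -0.014, 0.853], [50, -0.0021, -0.0165, -0.014, 0.853], [50, -0.0035, -0.0162, -0.014, 0.853]]]}}

```text
time: 3.35
tool_pos: [0.565, 0.2525, 0.1398]
tool_rot: [-0.001, 0.092, 0.996, -0.0]
contact_force: [0.1, -0.8, -3.8]
gripper_width: 0.565
grasp_force: 63.0
```

{"name": "move_arm", "arguments": {"targets": [[[50, -0.005, -0.0158, -0.004, 0.853], [50, -0.0064, -0.0153, -0.004, 0.853], [50, -0.0077, -0.0147, -0.004, 0.853], [50, -0.009, -0.014, -0.004, 0.853], [50, -0.0102, -0.0131, -0.004, 0.853]]]}}

```text
time: 3.77
tool_pos: [0.5712, 0.203, 0.1516]
tool_rot: [-0.001, 0.311, 0.951, -0.0]
contact_force: [-0.6, -0.1, -3.8]
gripper_width: 0.562
grasp_force: 63.0
```

{"name": "move_arm", "arguments": {"targets": [[[50, -0.0113, -0.0121, -0.004, 0.853], [50, -0.0124, -0.0111, -0.004, 0.853], [50, -0.0133, -0.0099, -0.004, 0.853], [50, -0.0141, -0.0087, -0.004, 0.853], [50, -0.0149, -0.0074, -0.004, 0.853]]]}}

```text
time: 4.18
tool_pos: [0.5774, 0.1537, 0.1636]
tool_rot: [-0.001, 0.514, 0.858, -0.0]
contact_force: [-0.5, -0.3, -4.5]
gripper_width: 0.564
grasp_force: 63.0
```

{"name": "move_arm", "arguments": {"targets": [[[50, -0.0155, -0.0061, -0.004, 0.853], [50, -0.0159, -0.0047, -0.004, 0.853], [50, -0.0163, -0.0032, -0.004, 0.853], [50, -0.0165, -0.0017, -0.004, 0.853], [50, -0.0166, -0.0003, -0.004, 0.853]]]}}

```text
time: 4.6
tool_pos: [0.5835, 0.1042, 0.1756]
tool_rot: [-0.001, 0.691, 0.723, -0.0]
contact_force: [0.2, 0.5, -4.1]
gripper_width: 0.559
grasp_force: 63.0
```

{"name": "move_arm", "arguments": {"targets": [[[50, 0, 0, 0, 0], [50, 0, 0, 0, 0], [50, 0, 0, 0, 0]]]}}

```text
time: 4.85
tool_pos: [0.5836, 0.105, 0.1757]
tool_rot: [-0.001, 0.689, 0.725, -0.0]
contact_force: [-1.0, -0.1, -2.7]
gripper_width: 0.563
grasp_force: 63.0
```

```bash
python3 - <<'E'
from h import *
show()
t=grab_frame("top")[:,:,::-1]; s=grab_frame("scene")[:,:,::-1]
cv2.imwrite("pics/t1.png",t); cv2.imwrite("pics/s1.png",s)
a=cv2.resize(t[130:220,240:350],None,fx=3.6,fy=3.6,interpolation=cv2.INTER_CUBIC)
b=cv2.resize(s[140:230,140:250],None,fx=3.6,fy=3.6,interpolation=cv2.INTER_CUBIC)
cv2.imwrite("pics/pre.png",np.hstack([a,b]))
E
```

```text
4.85 pos [0.5836 0.105  0.1757] tooly deg 2.97 tilt 0.06 F [-1.  -0.1 -2.7] M [-0.02  0.02 -0.04] w 0.563 g 63.0
```

View pics/pre.png

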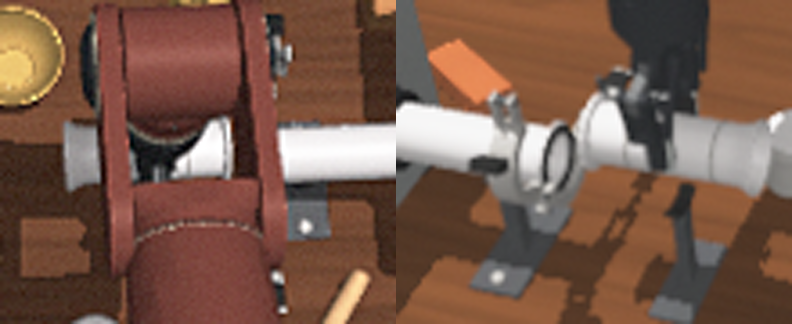

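```bash
cat >> h.py <<'E'
def edges(im,cols,r0,r1):
    g=cv2.GaussianBlur(cv2.cvtColor(im,cv2.COLOR_BGR2GRAY).astype(float),(0,0),.7); A=[];B=[]
    for c in cols:
        d=np.diff(g[r0:r1,c])
        def sub(i):
            a,b,e=np.abs(d[i-1:i+2]); return r0+i+.5+.5*(a-e)/(a-2*b+e)
        A.append((c,sub(1+int(np.argmax(d[1:-1]))))); B.append((c,sub(1+int(np.argmin(d[1:-1])))))
    return A,B
def offs(n,E,P,u):
    """signed perpendicular distance of rays from axis (P,u), mm"""
    C,d=ray(n,E); nn=np.cross(d,u); nn/=np.linalg.norm(nn,axis=1)[:,None]; return (nn@(C-np.array(P)))*1e3,nn
E
python3 - <<'E'
from h import *
u=np.array([-.0506,.9987,0]); J=np.array([.590,0,.12])
s=cv2.imread("pics/s1.png"); s0=cv2.imread("pics/scene0.png"); t0=cv2.imread("pics/top0.png"); t1=cv2.imread("pics/t1.png")
def rep(nm,n,im,cols,r0,r1,P):
    A,B=edges(im,cols,r0,r1); a,na=offs(n,A,P,u); b,_=offs(n,B,P,u)
    print(nm,"rows",np.round([A[0][1],A[-1][1],B[0][1],B[-1][1]],1),"a",np.round(a,1),"b",np.round(b,1),"mid",np.round((np.median(a)+np.median(b))/2,2),"n",np.round(na[0],2))
rep("duct scene","scene",s0,range(145,160,3),162,192,J)
rep("duct scene1","scene",s,range(145,160,3),162,192,J)
rep("duct top","top",t0,range(325,350,4),155,190,J)
rep("duct top1","top",t1,range(325,350,4),155,190,J)
rep("tube scene","scene",s,range(218,229,2),165,196,[.5836,.105,.160])
E
```

```text
duct scene rows [168.3 170.4 184.2 186.9] a [-24.5 -24.3 -24.5 -24.5 -24.5] b [24.8 26.8 25.7 26.1 26.2] mid 0.8 n [ 0.67  0.03 -0.74]
duct scene1 rows [168.2 170.4 184.2 187. ] a [-24.5 -24.4 -24.6 -24.6 -24.5] b [24.9 26.8 25.7 26.  26.4] mid 0.75 n [ 0.67  0.03 -0.74]
duct top rows [165.3 164.1 179.5 178.4] a [22.6 23.  23.4 23.8 23.6 23.4 23.3] b [-24.  -23.7 -24.2 -24.5 -24.9 -24.2 -23.7] mid -0.4 n [0.97 0.05 0.24]
duct top1 rows [165.3 164.1 179.5 178.4] a [22.6 23.  23.4 23.7 23.5 23.4 23.3] b [-23.9 -23.6 -24.2 -24.4 -24.8 -24.2 -23.8] mid -0.42 n [0.97 0.05 0.24]
tube scene rows [170.9 172.7 188.5 189.6] a [-23.2 -22.9 -22.7 -22.4 -22.7 -22.9] b [27.  29.4 28.1 26.  26.  25.1] mid 1.87 n [ 0.65  0.03 -0.76]
```

The picture shows the tube aligned with the duct: flange at scene crop (590,130) facing the seal ring (560,155), and the tube level above the saddle. I'll approach lower and feel for the seal.

{"name": "move_arm", "arguments": {"targets": [[[50, -0.008, 0.001, 0.009, 0], [50, -0.008, 0, 0.0088, 0], [50, -0.008, 0, 0, 0], [50, 0, 0, 0, 0], [50, 0, 0, 0, 0]]]}}

```text
time: 5.37
tool_pos: [0.5852, 0.0898, 0.1653]
tool_rot: [-0.0, 0.69, 0.724, -0.0]
contact_force: [-1.0, 0.5, -2.9]
gripper_width: 0.563
grasp_force: 63.0
```

{"name": "move_arm", "arguments": {"targets": [[[50, -0.004, 0, 0, 0], [50, -0.003, 0, 0, 0], [50, 0, 0, 0, 0]]]}}

```text
time: 5.62
tool_pos: [0.5857, 0.0857, 0.1659]
tool_rot: [0.0, 0.689, 0.724, 0.0]
contact_force: [0.8, 0.1, -3.5]
gripper_width: 0.563
grasp_force: 63.0
```

{"name": "move_arm", "arguments": {"targets": [[[50, -0.003, 0, 0, 0], [50, 0, 0, 0, 0], [50, 0, 0, 0, 0]]]}}

```text
time: 5.87
tool_pos: [0.5856, 0.0842, 0.1657]
tool_rot: [0.0, 0.689, 0.724, 0.0]
contact_force: [0.1, 0.6, -4.7]
gripper_width: 0.562
grasp_force: 63.0
```

{"name": "move_arm", "arguments": {"targets": [[[50, -0.003, 0, 0, 0], [50, 0, 0, 0, 0], [50, 0, 0, 0, 0]]]}}

```text
time: 6.12
tool_pos: [0.5857, 0.0824, 0.1656]
tool_rot: [-0.0, 0.689, 0.724, 0.0]
contact_force: [-0.6, -0.8, -2.9]
gripper_width: 0.561
grasp_force: 63.0
```

{"name": "move_arm", "arguments": {"targets": [[[50, -0.003, 0, 0, 0], [50, 0, 0, 0, 0], [50, 0, 0, 0, 0]]]}}

```text
time: 6.37
tool_pos: [0.5858, 0.0805, 0.1656]
tool_rot: [0.0, 0.689, 0.724, 0.0]
contact_force: [0.4, -0.1, -3.5]
gripper_width: 0.562
grasp_force: 63.0
```

{"name": "move_arm", "arguments": {"targets": [[[50, -0.003, 0, 0, 0], [50, 0, 0, 0, 0], [50, 0, 0, 0, 0]]]}}

```text
time: 6.62
tool_pos: [0.5859, 0.0787, 0.1656]
tool_rot: [0.0, 0.689, 0.724, 0.0]
contact_force: [0.5, 0.3, -4.5]
gripper_width: 0.557
grasp_force: 63.0
```

{"name": "move_arm", "arguments": {"targets": [[[50, -0.003, 0, 0, 0], [50, 0, 0, 0, 0], [50, 0, 0, 0, 0]]]}}

```text
time: 6.87
tool_pos: [0.586, 0.0769, 0.1656]
tool_rot: [0.0, 0.689, 0.724, 0.0]
contact_force: [0.9, 0.4, -3.9]
gripper_width: 0.562
grasp_force: 63.0
```

{"name": "move_arm", "arguments": {"targets": [[[50, -0.002, 0, 0, 0], [50, 0, 0, 0, 0], [50, 0, 0, 0, 0]]]}}

```text
time: 7.12
tool_pos: [0.586, 0.0757, 0.1656]
tool_rot: [-0.0, 0.689, 0.724, 0.0]
contact_force: [0.4, 0.1, -3.5]
gripper_width: 0.561
grasp_force: 63.0
```

{"name": "move_arm", "arguments": {"targets": [[[50, -0.002, 0, 0, 0], [50, 0, 0, 0, 0], [50, 0, 0, 0, 0]]]}}

```text
time: 7.37
tool_pos: [0.5861, 0.0746, 0.1656]
tool_rot: [-0.0, 0.689, 0.724, 0.0]
contact_force: [0.1, 0.1, -3.3]
gripper_width: 0.562
grasp_force: 63.0
```

{"name": "move_arm", "arguments": {"targets": [[[50, -0.002, 0, 0, 0], [50, 0, 0, 0, 0], [50, 0, 0, 0, 0]]]}}

```text
time: 7.62
tool_pos: [0.5861, 0.0734, 0.1656]
tool_rot: [-0.0, 0.689, 0.724, -0.0]
contact_force: [-0.4, 0.2, -4.3]
gripper_width: 0.563
grasp_force: 63.0
```

{"name": "move_arm", "arguments": {"targets": [[[50, -0.002, 0, 0, 0], [50, 0, 0, 0, 0], [50, 0, 0, 0, 0]]]}}

```text
time: 7.87
tool_pos: [0.5862, 0.0721, 0.1656]
tool_rot: [0.0, 0.689, 0.724, -0.0]
contact_force: [-0.3, 1.2, -4.1]
gripper_width: 0.562
grasp_force: 63.0
```

{"name": "move_arm", "arguments": {"targets": [[[50, -0.002, 0, 0, 0], [50, 0, 0, 0, 0], [50, 0, 0, 0, 0]]]}}

```text
time: 8.12
tool_pos: [0.5862, 0.0709, 0.1656]
tool_rot: [-0.0, 0.689, 0.724, -0.0]
contact_force: [-0.5, -0.4, -4.0]
gripper_width: 0.562
grasp_force: 63.0
```

{"name": "move_arm", "arguments": {"targets": [[[50, -0.002, 0, 0, 0], [50, 0, 0, 0, 0], [50, 0, 0, 0, 0]]]}}

```text
time: 8.37
tool_pos: [0.5863, 0.0697, 0.1656]
tool_rot: [-0.0, 0.689, 0.724, -0.0]
contact_force: [0.1, 0.3, -5.1]
gripper_width: 0.562
grasp_force: 63.0
```

{"name": "move_arm", "arguments": {"targets": [[[50, -0.002, 0, 0, 0], [50, 0, 0, 0, 0], [50, 0, 0, 0, 0]]]}}

```text
time: 8.62
tool_pos: [0.5864, 0.0685, 0.1656]
tool_rot: [-0.0, 0.689, 0.724, 0.0]
contact_force: [0.2, -0.1, -3.6]
gripper_width: 0.562
grasp_force: 63.0
```

{"name": "move_arm", "arguments": {"targets": [[[50, -0.0015, 0, 0, 0], [50, 0, 0, 0, 0], [50, 0, 0, 0, 0]]]}}

```text
time: 8.87
tool_pos: [0.5864, 0.0678, 0.1656]
tool_rot: [-0.0, 0.689, 0.724, 0.0]
contact_force: [-0.2, -0.4, -3.6]
gripper_width: 0.566
grasp_force: 63.0
```

```bash
python3 - <<'E'
from h import *
t=grab_frame("top")[:,:,::-1]; s=grab_frame("scene")[:,:,::-1]
cv2.imwrite("pics/t2.png",t); cv2.imwrite("pics/s2.png",s)
a=cv2.resize(t[145:205,270:330],None,fx=6.6,fy=6.6,interpolation=cv2.INTER_CUBIC)
b=cv2.resize(s[155:215,150:210],None,fx=6.6,fy=6.6,interpolation=cv2.INTER_CUBIC)
cv2.imwrite("pics/con.png",np.hstack([a,b]))
E
```

```text
(no output)
```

View pics/con.png

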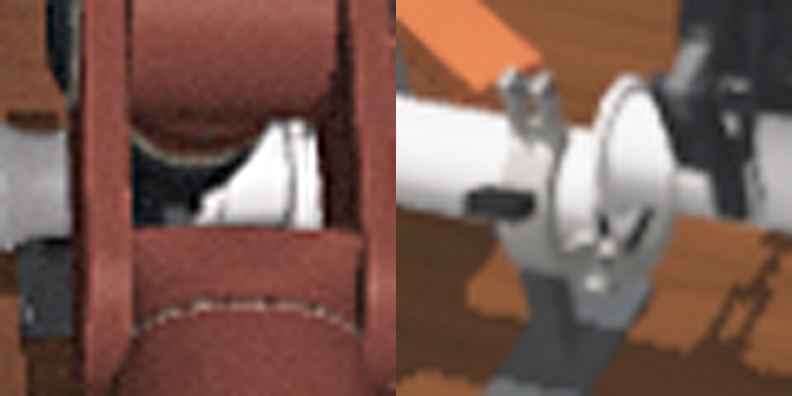

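The scene crop shows the flange (605–665, 75–230) just above and close to the seal (645,230), not yet touching. I'll go on feeling.

{"name": "move_arm", "arguments": {"targets": [[[50, -0.002, 0, 0, 0], [50, 0, 0, 0, 0], [50, 0, 0, 0, 0]]]}}

```text
time: 9.22
tool_pos: [0.5865, 0.0671, 0.1657]
tool_rot: [-0.0, 0.689, 0.724, 0.0]
contact_force: [0.7, 3.0, -3.5]
gripper_width: 0.563
grasp_force: 63.0
```

{"name": "move_arm", "arguments": {"targets": [[[50, -0.0015, 0, 0, 0], [50, 0, 0, 0, 0], [50, 0, 0, 0, 0]]]}}

```text
time: 9.47
tool_pos: [0.5865, 0.0666, 0.1658]
tool_rot: [-0.001, 0.689, 0.724, 0.001]
contact_force: [0.3, 5.7, -2.0]
gripper_width: 0.561
grasp_force: 63.0
```

{"name": "move_arm", "arguments": {"targets": [[[50, -0.0015, 0, 0, 0], [50, 0, 0, 0, 0], [50, 0, 0, 0, 0]]]}}

```text
time: 9.72
tool_pos: [0.5865, 0.0663, 0.1658]
tool_rot: [-0.001, 0.689, 0.724, 0.001]
contact_force: [-0.3, 7.9, -2.8]
gripper_width: 0.562
grasp_force: 63.0
```

{"name": "move_arm", "arguments": {"targets": [[[50, -0.003, 0, 0, 0], [50, 0, 0, 0, 0], [50, 0, 0, 0, 0]]]}}

```text
time: 9.97
tool_pos: [0.5866, 0.0656, 0.1659]
tool_rot: [-0.002, 0.689, 0.724, 0.002]
contact_force: [-0.6, 11.4, -1.9]
gripper_width: 0.56
grasp_force: 63.0
```

{"name": "move_arm", "arguments": {"targets": [[[50, -0.001, 0, 0.003, 0], [50, 0, 0, 0.003, 0], [50, 0, 0, 0, 0]]]}}

```text
time: 10.22
tool_pos: [0.5869, 0.0655, 0.163]
tool_rot: [-0.002, 0.689, 0.725, 0.003]
contact_force: [-1.6, 13.1, 1.4]
gripper_width: 0.566
grasp_force: 63.4
```

```bash
python3 - <<'E'
from h import *
show()
E
```

```text
10.22 pos [0.5869 0.0655 0.163 ] tooly deg 2.86 tilt 0.39 F [-1.6 13.1  1.4] M [ 2.02  0.35 -0.33] w 0.566 g 63.4
```

{"name": "move_arm", "arguments": {"targets": [[[50, 0, 0, 0.004, 0], [50, 0, 0, 0.004, 0], [50, 0, 0, 0, 0]]]}}

```text
time: 10.47
tool_pos: [0.5871, 0.0655, 0.1582]
tool_rot: [-0.002, 0.689, 0.725, 0.003]
contact_force: [-1.2, 13.1, 1.6]
gripper_width: 0.561
grasp_force: 63.3
```

{"name": "move_arm", "arguments": {"targets": [[[50, 0, 0, 0.004, 0], [50, 0, 0, 0.004, 0], [50, 0, 0, 0, 0]]]}}

```text
time: 10.72
tool_pos: [0.5872, 0.0655, 0.1535]
tool_rot: [-0.002, 0.689, 0.725, 0.003]
contact_force: [0.1, 13.2, 0.1]
gripper_width: 0.565
grasp_force: 63.3
```

```bash
python3 - <<'E'
from h import *
show()
E
```

```text
10.72 pos [0.5872 0.0655 0.1535] tooly deg 2.86 tilt 0.41 F [ 0.1 13.2  0.1] M [ 2.01  0.15 -0.3 ] w 0.565 g 63.3
```

{"name": "move_arm", "arguments": {"targets": [[[50, 0, -0.001, 0.004, 0], [50, 0, 0, 0.004, 0], [50, 0, 0, 0, 0]]]}}

```text
time: 10.97
tool_pos: [0.5869, 0.0655, 0.1488]
tool_rot: [-0.001, 0.689, 0.725, 0.003]
contact_force: [-0.6, 13.1, 1.1]
gripper_width: 0.559
grasp_force: 63.3
```

{"name": "move_arm", "arguments": {"targets": [[[50, 0, 0, 0.003, 0], [50, 0, 0, 0.003, 0], [50, 0, 0, 0, 0]]]}}

```text
time: 11.22
tool_pos: [0.5869, 0.0654, 0.1455]
tool_rot: [-0.001, 0.689, 0.724, 0.003]
contact_force: [-0.6, 13.3, 3.0]
gripper_width: 0.557
grasp_force: 63.4
```

```bash
python3 - <<'E'
from h import *
show()
E
```

```text
11.22 pos [0.5869 0.0654 0.1455] tooly deg 2.85 tilt 0.41 F [-0.6 13.3  3. ] M [ 1.99  0.13 -0.32] w 0.557 g 63.4
```

{"name": "move_arm", "arguments": {"targets": [[[50, 0, 0, 0.0025, 0], [50, 0, 0, 0, 0], [50, 0, 0, 0, 0]]]}}

```text
time: 11.47
tool_pos: [0.5871, 0.0653, 0.1445]
tool_rot: [-0.001, 0.689, 0.724, 0.003]
contact_force: [-0.9, 13.0, 2.7]
gripper_width: 0.561
grasp_force: 63.5
```

{"name": "move_arm", "arguments": {"targets": [[[50, 0, 0, 0.0025, 0], [50, 0, 0, 0, 0], [50, 0, 0, 0, 0]]]}}

```text
time: 11.72
tool_pos: [0.5872, 0.0653, 0.1434]
tool_rot: [-0.001, 0.689, 0.724, 0.003]
contact_force: [-1.3, 13.3, 3.8]
gripper_width: 0.558
grasp_force: 63.6
```

{"name": "move_arm", "arguments": {"targets": [[[50, 0, 0, 0.0025, 0], [50, 0, 0, 0, 0], [50, 0, 0, 0, 0]]]}}

```text
time: 11.97
tool_pos: [0.5873, 0.0653, 0.1423]
tool_rot: [-0.001, 0.689, 0.724, 0.003]
contact_force: [-1.9, 13.0, 4.7]
gripper_width: 0.559
grasp_force: 63.8
```

```bash
python3 - <<'E'
from h import *
show()
E
```

```text
11.97 pos [0.5873 0.0653 0.1423] tooly deg 2.83 tilt 0.41 F [-1.9 13.   4.7] M [ 1.81  0.32 -0.37] w 0.559 g 63.8
```

{"name": "move_arm", "arguments": {"targets": [[[50, 0, -0.002, 0.0025, 0], [50, 0, 0, 0, 0], [50, 0, 0, 0, 0]]]}}

```text
time: 12.22
tool_pos: [0.5872, 0.0653, 0.1418]
tool_rot: [0.0, 0.689, 0.725, 0.004]
contact_force: [-1.2, 13.3, 6.5]
gripper_width: 0.564
grasp_force: 64.0
```

{"name": "move_arm", "arguments": {"targets": [[[50, 0, 0, 0.0025, 0], [50, 0, 0, 0, 0], [50, 0, 0, 0, 0]]]}}

```text
time: 12.47
tool_pos: [0.5872, 0.0653, 0.1406]
tool_rot: [0.0, 0.689, 0.724, 0.004]
contact_force: [-1.9, 13.1, 8.1]
gripper_width: 0.558
grasp_force: 64.1
```

```bash
python3 - <<'E'
from h import *
show()
E
```

```text
12.47 pos [0.5872 0.0653 0.1406] tooly deg 2.85 tilt 0.52 F [-1.9 13.1  8.1] M [ 1.74  0.13 -0.3 ] w 0.558 g 64.1
```

{"name": "move_arm", "arguments": {"targets": [[[50, 0, -0.001, 0.0025, 0], [50, 0, 0, 0, 0], [50, 0, 0, 0, 0]]]}}

```text
time: 12.72
tool_pos: [0.5872, 0.0652, 0.1395]
tool_rot: [0.001, 0.689, 0.725, 0.005]
contact_force: [-0.7, 13.1, 8.2]
gripper_width: 0.561
grasp_force: 64.0
```

{"name": "move_arm", "arguments": {"targets": [[[50, 0, 0, 0.0025, 0], [50, 0, 0, 0, 0], [50, 0, 0, 0, 0]]]}}

```text
time: 12.97
tool_pos: [0.5871, 0.0651, 0.138]
tool_rot: [0.001, 0.689, 0.725, 0.005]
contact_force: [-0.2, 12.3, 8.1]
gripper_width: 0.563
grasp_force: 64.1
```

```bash
python3 - <<'E'
from h import *
show()
E
```

```text
12.97 pos [0.5871 0.0651 0.138 ] tooly deg 2.88 tilt 0.56 F [-0.2 12.3  8.1] M [ 1.74 -0.   -0.12] w 0.563 g 64.1
```

{"name": "move_arm", "arguments": {"targets": [[[50, 0, 0, 0.0025, 0], [50, 0, 0, 0, 0], [50, 0, 0, 0, 0]]]}}

```text
time: 13.22
tool_pos: [0.5873, 0.0648, 0.1373]
tool_rot: [0.001, 0.689, 0.725, 0.005]
contact_force: [-1.5, 11.8, 10.8]
gripper_width: 0.563
grasp_force: 64.4
```

{"name": "move_arm", "arguments": {"targets": [[[50, 0, 0, 0.0025, 0], [50, 0, 0, 0, 0], [50, 0, 0, 0, 0]]]}}

```text
time: 13.47
tool_pos: [0.5873, 0.0648, 0.137]
tool_rot: [0.001, 0.689, 0.725, 0.004]
contact_force: [-5.7, 11.5, 17.4]
gripper_width: 0.563
grasp_force: 65.1
```

```bash
python3 - <<'E'
from h import *
show()
E
```

```text
13.47 pos [0.5873 0.0648 0.137 ] tooly deg 2.87 tilt 0.53 F [-5.7 11.5 17.4] M [ 1.76  0.9  -0.17] w 0.563 g 65.1
```

{"name": "move_arm", "arguments": {"targets": [[[50, 0, -0.003, 0, 0], [50, 0, 0, 0, 0], [50, 0, 0, 0, 0]]]}}

```text
time: 13.72
tool_pos: [0.587, 0.0647, 0.137]
tool_rot: [0.003, 0.689, 0.725, 0.006]
contact_force: [0.9, 11.3, 12.8]
gripper_width: 0.561
grasp_force: 64.5
```

```bash
python3 - <<'E'
from h import *
show()
t=grab_frame("top")[:,:,::-1]; s=grab_frame("scene")[:,:,::-1]
cv2.imwrite("pics/t3.png",t); cv2.imwrite("pics/s3.png",s)
b=cv2.resize(s[150:225,145:245],None,fx=7,fy=7,interpolation=cv2.INTER_CUBIC)
cv2.imwrite("pics/seat.png",b)
E
```

```text
13.72 pos [0.587  0.0647 0.137 ] tooly deg 2.88 tilt 0.78 F [ 0.9 11.3 12.8] M [ 1.82 -0.18  0.01] w 0.561 g 64.5
```

View pics/seat.png

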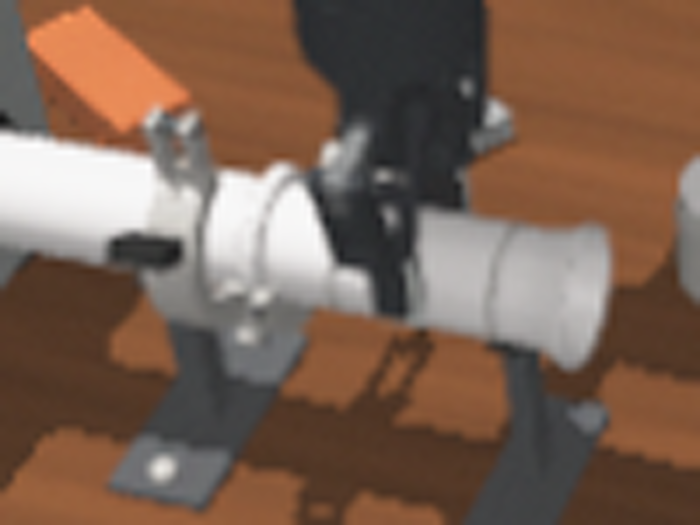

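The tube lies on the saddle at (510,345) with its flange down in the lower half at (270,290). I'll ease the press to check that the lip holds it, then release.

{"name": "move_arm", "arguments": {"targets": [[[50, 0.004, 0, 0, 0], [50, 0, 0, 0, 0], [50, 0, 0, 0, 0]]]}}

```text
time: 14.07
tool_pos: [0.587, 0.065, 0.1369]
tool_rot: [0.004, 0.689, 0.725, 0.004]
contact_force: [-0.5, 5.6, 13.0]
gripper_width: 0.556
grasp_force: 64.5
```

{"name": "move_arm", "arguments": {"targets": [[[50, 0.003, 0, 0, 0], [50, 0, 0, 0, 0], [50, 0, 0, 0, 0]]]}}

```text
time: 14.32
tool_pos: [0.587, 0.0652, 0.1369]
tool_rot: [0.005, 0.689, 0.725, 0.003]
contact_force: [0.3, -0.5, 12.3]
gripper_width: 0.565
grasp_force: 64.5
```

```bash
python3 - <<'E'
from h import *
show()
E
```

```text
14.32 pos [0.587  0.0652 0.1369] tooly deg 2.88 tilt 0.72 F [ 0.3 -0.5 12.3] M [-0.2  -0.19  0.03] w 0.565 g 64.5
```

{"name": "move_arm", "arguments": {"targets": [[[50, 0, 0, -0.004, 0], [60, 0, 0, 0, 0], [75, 0, 0, 0, 0], [90, 0, 0, 0, 0], [100, 0, 0, 0, 0]]]}}

```text
time: 14.73
tool_pos: [0.5821, 0.066, 0.1329]
tool_rot: [0.0, 0.689, 0.725, -0.0]
contact_force: [-1.0, 0.0, 0.2]
gripper_width: 0.991
grasp_force: 0.0
```

{"name": "move_arm", "arguments": {"targets": [[[100, 0, 0, 0, 0], [100, 0, 0, -0.03, 0], [100, 0, 0, -0.06, 0], [100, 0, 0, -0.06, 0], [100, 0, 0, -0.06, 0]]]}}

```text
time: 15.15
tool_pos: [0.5814, 0.0663, 0.2593]
tool_rot: [-0.001, 0.689, 0.725, -0.001]
contact_force: [0.1, 0.0, -0.1]
gripper_width: 0.996
grasp_force: 0.0
```

```bash
python3 - <<'E'
from h import *
show()
t=grab_frame("top")[:,:,::-1]; s=grab_frame("scene")[:,:,::-1]
cv2.imwrite("pics/t4.png",t); cv2.imwrite("pics/s4.png",s)
u=np.array([-.0506,.9987,0])
for nm,cols,P in(("duct",range(145,160,3),[.5896,0,.12]),("tube",range(218,229,2),[.5896,0,.12]),("tube2",range(190,215,4),[.5896,0,.12])):
    A,B=edges(s,cols,160,200); print(nm,np.round(offs("scene",A,P,u)[0],1),np.round(offs("scene",B,P,u)[0],1))
print(proj("top",[[.5896,.0,.145],[.5896-.0033,.065,.145],[.585,.11,.145]]))
a=cv2.resize(t[125:225,260:360],None,fx=4,fy=4,interpolation=cv2.INTER_CUBIC)
b=cv2.resize(s[140:240,150:250],None,fx=4,fy=4,interpolation=cv2.INTER_CUBIC)
cv2.imwrite("pics/rel.png",np.hstack([a,b]))
E
```

```text
15.15 pos [0.5814 0.0663 0.2593] tooly deg 2.86 tilt 0.14 F [ 0.1  0.  -0.1] M [ 0.05 -0.02  0.01] w 0.996 g 0.0
duct [-24.3 -24.1 -24.3 -24.3 -24.2] [25.2 27.  26.  26.4 26.6]
tube [-21.3 -22.3 -22.6 -23.  -23.9 -26.9] [ 36.5  17.4  18.   18.3  24.3 -15. ]
tube2 [-23.6 -48.4 -23.9 -23.5 -24.4 -77.4 -75.4] [ 26.3  26.2 -37.4 -38.5 -46.  -53.3 -61.3]
[[313.42665247 171.13752333]
 [293.28159469 172.00167304]
 [279.29333171 172.3042697 ]]
```

View pics/rel.png

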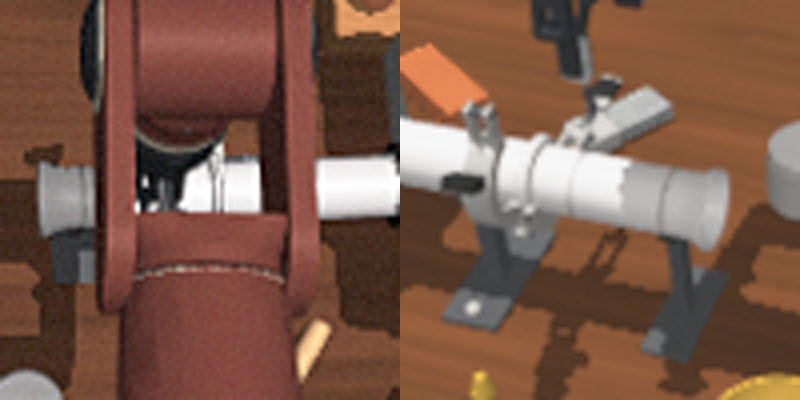

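The tube rests in the joint with its bell on the saddle, crop (690,235), and the rim is at the ring plane (535,150). The ring still lies open, its black grip at crop (463,183). Next is the ring grip.

```bash
python3 - <<'E'
from h import *
plan([.689,.0015,.262],-90,15)
E
```

```text
[-0.0078, 0.0111, 0.0007] -1.0
[-0.0089, 0.0102, 0.0007] -1.0
[-0.0099, 0.0093, 0.0007] -1.0
[-0.0108, 0.0082, 0.0007] -1.0
[-0.0116, 0.007, 0.0007] -1.0
[-0.0123, 0.0057, 0.0007] -1.0
[-0.0128, 0.0044, 0.0007] -1.0
[-0.0132, 0.0031, 0.0007] -1.0
[-0.0135, 0.0017, 0.0007] -1.0
[-0.0136, 0.0003, 0.0007] -1.0
[-0.0135, -0.0012, 0.0007] -1.0
[-0.0133, -0.0026, 0.0007] -1.0
[-0.013, -0.0039, 0.0007] -1.0
[-0.0125, -0.0053, 0.0007] -1.0
[-0.0119, -0.0066, 0.0007] -1.0
```

{"name": "move_arm", "arguments": {"targets": [[[60, -0.0078, 0.0111, 0, -1], [60, -0.0089, 0.0102, 0, -1], [60, -0.0099, 0.0093, 0, -1], [60, -0.0108, 0.0082, 0, -1], [60, -0.0116, 0.007, 0, -1]]]}}

```text
time: 15.67
tool_pos: [0.6166, 0.0445, 0.2579]
tool_rot: [-0.001, 0.476, 0.879, -0.0]
contact_force: [-0.8, -0.4, 0.5]
gripper_width: 0.6
grasp_force: 0.0
```

{"name": "move_arm", "arguments": {"targets": [[[60, -0.0123, 0.0057, 0, -1], [60, -0.0128, 0.0044, 0, -1], [60, -0.0132, 0.0031, 0, -1], [60, -0.0135, 0.0017, 0, -1], [60, -0.0136, 0.0003, 0, -1]]]}}

```text
time: 16.08
tool_pos: [0.6512, 0.0229, 0.2578]
tool_rot: [-0.001, 0.232, 0.973, -0.0]
contact_force: [0.1, 0.1, -0.3]
gripper_width: 0.603
grasp_force: 0.0
```

{"name": "move_arm", "arguments": {"targets": [[[60, -0.0135, -0.0012, 0, -1], [60, -0.0133, -0.0026, 0, -1], [60, -0.013, -0.0039, 0, -1], [60, -0.0125, -0.0053, 0, -1], [60, -0.0119, -0.0066, 0, -1]]]}}

```text
time: 16.5
tool_pos: [0.6857, 0.0012, 0.2577]
tool_rot: [-0.001, -0.028, 1.0, -0.0]
contact_force: [0.9, -0.4, 0.3]
gripper_width: 0.596
grasp_force: 0.0
```

{"name": "move_arm", "arguments": {"targets": [[[60, 0, 0, 0, 0], [60, 0, 0, 0, 0], [60, 0, 0, 0, 0]]]}}

```text
time: 16.75
tool_pos: [0.6853, 0.0016, 0.2582]
tool_rot: [-0.001, -0.024, 1.0, 0.0]
contact_force: [0.3, 0.5, -0.3]
gripper_width: 0.604
grasp_force: 0.0
```

```bash
python3 - <<'E'
from h import *
show(); plan([.689,.0015,.200],0)
E
```

```text
16.75 pos [0.6853 0.0016 0.2582] tooly deg 92.73 tilt 0.07 F [ 0.3  0.5 -0.3] M [ 0.05 -0.02 -0.01] w 0.604 g 0.0
[-0.0032, -0.0003, 0.0485] 0.0
[-0.0032, -0.0003, 0.0485] 0.0
```

{"name": "move_arm", "arguments": {"targets": [[[60, -0.006, 0, 0.03, 0], [60, 0, 0, 0.03, 0], [60, 0, 0, 0.025, 0], [60, 0, 0, 0.012, 0], [60, 0, 0, 0, 0]]]}}

```text
time: 17.17
tool_pos: [0.6876, 0.002, 0.1975]
tool_rot: [-0.003, -0.025, 1.0, 0.0]
contact_force: [-0.5, -0.1, -0.6]
gripper_width: 0.598
grasp_force: 0.0
```

{"name": "move_arm", "arguments": {"targets": [[[45, 0, 0, 0, 0], [35, 0, 0, 0, 0], [25, 0, 0, 0, 0], [20, 0, 0, 0, 0], [20, 0, 0, 0, 0]]]}}

```text
time: 17.58
tool_pos: [0.69, 0.0013, 0.2025]
tool_rot: [0.001, -0.025, 1.0, -0.0]
contact_force: [-0.6, -1.0, 2.8]
gripper_width: 0.288
grasp_force: 59.7
```

{"name": "move_arm", "arguments": {"targets": [[[20, 0, 0, 0, 0], [20, 0, 0, 0, 0]]]}}

```text
time: 17.75
tool_pos: [0.69, 0.0013, 0.2024]
tool_rot: [0.001, -0.025, 1.0, -0.0]
contact_force: [-1.1, -2.4, 5.2]
gripper_width: 0.287
grasp_force: 59.9
```

```bash
python3 - <<'E'
from h import *
show()
E
```

```text
17.75 pos [0.69   0.0013 0.2024] tooly deg 92.84 tilt 0.15 F [-1.1 -2.4  5.2] M [-0.24  0.23  0.01] w 0.287 g 59.9
```

```bash
python3 - <<'E'
import numpy as np
th=[1.65,1.6,1.5,1.4,1.3,1.2,1.1,1.0,.9,.8,.7,.6,.5,.4,.35,.3,.25,.2,.16,.12,.09,.06]
a=np.radians(149.1)-np.array(th); x=92.4*np.cos(a); z=92.4*np.sin(a)
for i in range(len(th)-1): print(th[i+1],np.round([-(x[i+1]-x[i])/600,-(z[i+1]-z[i])/600],4), np.round([(x[i+1]-53.6)*.001+.690,(z[i+1]-75.3)*.001+.2024],4))
E
```

```text
1.6 [ 0.0064 -0.0043] [0.6861 0.205 ]
1.5 [ 0.0134 -0.0076] [0.6781 0.2095]
1.4 [ 0.0141 -0.0063] [0.6697 0.2133]
1.3 [ 0.0146 -0.0048] [0.6609 0.2162]
1.2 [ 0.015  -0.0033] [0.6519 0.2182]
1.1 [ 0.0153 -0.0018] [0.6427 0.2193]
1.0 [ 0.0154 -0.0003] [0.6335 0.2195]
0.9 [0.0153 0.0013] [0.6243 0.2187]
0.8 [0.0151 0.0028] [0.6152 0.217 ]
0.7 [0.0148 0.0043] [0.6063 0.2145]
0.6 [0.0143 0.0057] [0.5978 0.211 ]
0.5 [0.0136 0.0071] [0.5896 0.2068]
0.4 [0.0129 0.0085] [0.5819 0.2017]
0.35 [0.0061 0.0047] [0.5782 0.1989]
0.3 [0.0059 0.005 ] [0.5747 0.1959]
0.25 [0.0056 0.0053] [0.5713 0.1927]
0.2 [0.0053 0.0056] [0.5681 0.1894]
0.16 [0.0041 0.0046] [0.5657 0.1866]
0.12 [0.0039 0.0048] [0.5634 0.1837]
0.09 [0.0028 0.0037] [0.5617 0.1815]
0.06 [0.0027 0.0038] [0.5601 0.1792]
```

{"name": "move_arm", "arguments": {"targets": [[[20, 0.0064, -0.0043, 0, 0]]]}}

```text
time: 17.83
tool_pos: [0.6885, 0.0008, 0.2034]
tool_rot: [0.005, -0.025, 1.0, 0.002]
contact_force: [9.0, 11.4, 6.8]
gripper_width: 0.29
grasp_force: 60.2
```

I put the z shift in the y column, so I'm correcting that now.

{"name": "move_arm", "arguments": {"targets": [[[20, 0, 0.0043, -0.0043, 0], [20, 0, 0, 0, 0], [20, 0, 0, 0, 0]]]}}

```text
time: 18.08
tool_pos: [0.6875, 0.0011, 0.2042]
tool_rot: [0.003, -0.025, 1.0, -0.001]
contact_force: [5.7, -2.8, 0.1]
gripper_width: 0.29
grasp_force: 59.9
```

{"name": "move_arm", "arguments": {"targets": [[[20, 0.0134, 0, -0.0076, 0], [20, 0.0141, 0, -0.0063, 0], [20, 0, 0, 0, 0], [20, 0, 0, 0, 0]]]}}

```text
time: 18.42
tool_pos: [0.6704, 0.0002, 0.2125]
tool_rot: [0.002, -0.025, 1.0, -0.0]
contact_force: [5.1, -2.0, 1.3]
gripper_width: 0.292
grasp_force: 61.2
```

```bash
python3 - <<'E'
from h import *
show()
E
```

```text
18.42 pos [6.704e-01 2.000e-04 2.125e-01] tooly deg 92.84 tilt 0.28 F [ 5.1 -2.   1.3] M [-0.33 -1.05  0.05] w 0.292 g 61.2
```

{"name": "move_arm", "arguments": {"targets": [[[20, 0.0146, 0, -0.0048, 0], [20, 0.015, 0, -0.0033, 0], [20, 0.0153, 0, -0.0018, 0], [20, 0.0154, 0, -0.0003, 0], [20, 0, 0, 0, 0]]]}}

```text
time: 18.83
tool_pos: [0.6339, -0.0016, 0.2191]
tool_rot: [0.003, -0.025, 1.0, -0.001]
contact_force: [5.4, -1.6, 2.4]
gripper_width: 0.289
grasp_force: 61.7
```

{"name": "move_arm", "arguments": {"targets": [[[20, 0.0153, 0, 0.0013, 0], [20, 0.0151, 0, 0.0028, 0], [20, 0.0148, 0, 0.0043, 0], [20, 0.0143, 0, 0.0057, 0], [20, 0, 0, 0, 0]]]}}

```text
time: 19.25
tool_pos: [0.5984, -0.0034, 0.2117]
tool_rot: [0.003, -0.025, 1.0, -0.001]
contact_force: [2.0, -2.5, 6.5]
gripper_width: 0.292
grasp_force: 64.7
```

```bash
python3 - <<'E'
from h import *
show()
E
```

```text
19.25 pos [ 0.5984 -0.0034  0.2117] tooly deg 92.83 tilt 0.3 F [ 2.  -2.5  6.5] M [-0.31 -0.85 -0.05] w 0.292 g 64.7
```

{"name": "move_arm", "arguments": {"targets": [[[20, 0.0136, 0, 0.0071, 0], [20, 0.0129, 0, 0.0085, 0], [20, 0.0061, 0, 0.0047, 0], [20, 0, 0, 0, 0]]]}}

```text
time: 19.58
tool_pos: [0.5786, -0.0044, 0.1998]
tool_rot: [0.002, -0.025, 1.0, -0.001]
contact_force: [-2.2, -3.3, 10.3]
gripper_width: 0.288
grasp_force: 69.5
```

{"name": "move_arm", "arguments": {"targets": [[[20, 0.0059, 0, 0.005, 0], [20, 0.0056, 0, 0.0053, 0], [20, 0, 0, 0, 0], [20, 0, 0, 0, 0]]]}}

```text
time: 19.92
tool_pos: [0.5723, -0.0048, 0.1943]
tool_rot: [0.002, -0.025, 1.0, -0.001]
contact_force: [-2.7, -2.9, 11.4]
gripper_width: 0.288
grasp_force: 72.0
```

```bash
python3 - <<'E'
from h import *
show()
E
```

```text
19.92 pos [ 0.5723 -0.0048  0.1943] tooly deg 92.84 tilt 0.24 F [-2.7 -2.9 11.4] M [-0.44 -0.19 -0.11] w 0.288 g 72.0
```

{"name": "move_arm", "arguments": {"targets": [[[20, 0.0076, 0, 0.0032, 0], [20, 0, 0, 0, 0], [20, 0, 0, 0, 0]]]}}

```text
time: 20.17
tool_pos: [0.5675, -0.005, 0.1902]
tool_rot: [0.002, -0.025, 1.0, -0.001]
contact_force: [2.8, -4.8, 4.7]
gripper_width: 0.29
grasp_force: 71.2
```

{"name": "move_arm", "arguments": {"targets": [[[20, 0.0041, 0, 0.0046, 0], [20, 0, 0, 0, 0], [20, 0, 0, 0, 0]]]}}

```text
time: 20.42
tool_pos: [0.5644, -0.0051, 0.187]
tool_rot: [0.001, -0.025, 1.0, -0.001]
contact_force: [2.1, -3.8, 4.8]
gripper_width: 0.291
grasp_force: 71.7
```

```bash
python3 - <<'E'
from h import *
show()
E
```

```text
20.42 pos [ 0.5644 -0.0051  0.187 ] tooly deg 92.84 tilt 0.09 F [ 2.1 -3.8  4.8] M [-0.51 -0.87 -0.02] w 0.291 g 71.7
```

{"name": "move_arm", "arguments": {"targets": [[[20, 0.0039, 0, 0.0048, 0], [20, 0, 0, 0, 0], [20, 0, 0, 0, 0]]]}}

```text
time: 20.67
tool_pos: [0.5617, -0.0053, 0.1838]
tool_rot: [0.0, -0.025, 1.0, -0.001]
contact_force: [0.5, -4.0, 4.8]
gripper_width: 0.283
grasp_force: 72.3
```

{"name": "move_arm", "arguments": {"targets": [[[20, 0.0028, 0, 0.0037, 0], [20, 0, 0, 0, 0], [20, 0, 0, 0, 0]]]}}

```text
time: 20.92
tool_pos: [0.5601, -0.0053, 0.1817]
tool_rot: [0.0, -0.025, 1.0, -0.001]
contact_force: [1.2, -4.7, 5.3]
gripper_width: 0.291
grasp_force: 72.9
```

```bash
python3 - <<'E'
from h import *
show(); p=state()["tool_pos"]
dx=p[0]-.0008-.6355; dz=p[2]-.0071-.12; print(math.radians(149.1)-math.atan2(dz,dx), math.hypot(dx,dz))
E
```

```text
20.92 pos [ 0.5601 -0.0053  0.1817] tooly deg 92.85 tilt 0.06 F [ 1.2 -4.7  5.3] M [-0.48 -0.7   0.03] w 0.291 g 72.9
0.08283645798321038 0.09374353466350904
```

{"name": "move_arm", "arguments": {"targets": [[[20, 0.0027, 0, 0.0038, 0], [20, 0, 0, 0, 0], [20, 0, 0, 0, 0]]]}}

```text
time: 21.17
tool_pos: [0.5584, -0.0055, 0.1792]
tool_rot: [0.0, -0.025, 1.0, -0.001]
contact_force: [1.0, -5.2, 5.6]
gripper_width: 0.293
grasp_force: 73.5
```

{"name": "move_arm", "arguments": {"targets": [[[20, 0.0015, 0, 0.0025, 0], [20, 0, 0, 0, 0], [20, 0, 0, 0, 0]]]}}

```text
time: 21.42
tool_pos: [0.5575, -0.0055, 0.1779]
tool_rot: [-0.0, -0.025, 1.0, -0.001]
contact_force: [-0.2, -6.0, 6.2]
gripper_width: 0.292
grasp_force: 73.8
```

```bash
python3 - <<'E'
from h import *
show(); p=state()["tool_pos"]
dx=p[0]-.0008-.6355; dz=p[2]-.0071-.12; print(math.radians(149.1)-math.atan2(dz,dx), math.hypot(dx,dz))
E
```

```text
21.42 pos [ 0.5575 -0.0055  0.1779] tooly deg 92.86 tilt 0.06 F [-0.2 -6.   6.2] M [-0.63 -0.69  0.1 ] w 0.292 g 73.8
0.0331818513214297 0.09380113599752563
```

{"name": "move_arm", "arguments": {"targets": [[[20, 0.0015, -0.002, 0.0025, 0], [20, 0, 0, 0, 0], [20, 0, 0, 0, 0]]]}}

```text
time: 21.67
tool_pos: [0.5564, -0.0056, 0.1763]
tool_rot: [-0.0, -0.025, 1.0, 0.001]
contact_force: [-0.2, -0.8, 6.4]
gripper_width: 0.29
grasp_force: 74.4
```

{"name": "move_arm", "arguments": {"targets": [[[20, 0.0015, 0, 0.0025, 0], [20, 0, 0, 0, 0], [20, 0, 0, 0, 0]]]}}

```text
time: 21.92
tool_pos: [0.5555, -0.0057, 0.1748]
tool_rot: [-0.0, -0.025, 1.0, 0.001]
contact_force: [-0.3, -1.6, 6.2]
gripper_width: 0.288
grasp_force: 74.6
```

```bash
python3 - <<'E'
from h import *
show(); p=state()["tool_pos"]
dx=p[0]-.0008-.6355; dz=p[2]-.0071-.12; print(math.radians(149.1)-math.atan2(dz,dx), math.hypot(dx,dz))
E
```

```text
21.92 pos [ 0.5555 -0.0057  0.1748] tooly deg 92.85 tilt 0.07 F [-0.3 -1.6  6.2] M [-0.27 -0.57 -0.14] w 0.288 g 74.6
-0.00542879754451242 0.09381860881071538
```

{"name": "move_arm", "arguments": {"targets": [[[20, 0.0015, 0, 0.0025, 0], [20, 0, 0, 0, 0], [20, 0, 0, 0, 0]]]}}

```text
time: 22.17
tool_pos: [0.5546, -0.0057, 0.1732]
tool_rot: [-0.0, -0.025, 1.0, 0.001]
contact_force: [0.0, -1.5, 6.0]
gripper_width: 0.29
grasp_force: 75.1
```

{"name": "move_arm", "arguments": {"targets": [[[20, 0.0015, 0, 0.0025, 0], [20, 0, 0, 0, 0], [20, 0, 0, 0, 0]]]}}

```text
time: 22.42
tool_pos: [0.5538, -0.0057, 0.1718]
tool_rot: [-0.0, -0.025, 1.0, 0.001]
contact_force: [0.4, -2.1, 6.8]
gripper_width: 0.29
grasp_force: 75.3
```

```bash
python3 - <<'E'
from h import *
show(); p=state()["tool_pos"]
dx=p[0]-.0008-.6355; dz=p[2]-.0071-.12; print(math.radians(149.1)-math.atan2(dz,dx), math.hypot(dx,dz))
E
```

```text
22.42 pos [ 0.5538 -0.0057  0.1718] tooly deg 92.88 tilt 0.08 F [ 0.4 -2.1  6.8] M [-0.06 -0.59  0.1 ] w 0.29 g 75.3
-0.04254746875307047 0.093851610842624
```

{"name": "move_arm", "arguments": {"targets": [[[20, 0.0012, 0, 0.0022, 0], [20, 0, 0, 0, 0], [20, 0, 0, 0, 0]]]}}

```text
time: 22.67
tool_pos: [0.5532, -0.0058, 0.1707]
tool_rot: [-0.0, -0.025, 1.0, 0.001]
contact_force: [-0.5, -1.1, 6.4]
gripper_width: 0.288
grasp_force: 75.7
```

{"name": "move_arm", "arguments": {"targets": [[[20, 0.0012, 0, 0.0022, 0], [20, 0, 0, 0, 0], [20, 0, 0, 0, 0]]]}}

```text
time: 22.92
tool_pos: [0.5526, -0.0058, 0.1695]
tool_rot: [0.0, -0.025, 1.0, 0.001]
contact_force: [-0.1, -1.2, 7.1]
gripper_width: 0.292
grasp_force: 75.9
```

```bash
python3 - <<'E'
from h import *
show(); p=state()["tool_pos"]
dx=p[0]-.0008-.6355; dz=p[2]-.0071-.12; print(math.radians(149.1)-math.atan2(dz,dx), math.hypot(dx,dz))
E
```

```text
22.92 pos [ 0.5526 -0.0058  0.1695] tooly deg 92.88 tilt 0.08 F [-0.1 -1.2  7.1] M [-0.08 -0.51  0.1 ] w 0.292 g 75.9
-0.0702725494265728 0.09387759658554848
```

```bash
python3 - <<'E'
from h import *
s=grab_frame("scene")[:,:,::-1].copy(); t=grab_frame("top")[:,:,::-1].copy()
cv2.imwrite("pics/s5.png",s); cv2.imwrite("pics/t5.png",t)
O=np.array([.5896,0,0]); ex=np.array([.9987,.0506,0]); ey=np.array([-.0506,.9987,0]); h=-.0045
x0,y0,sc=165,125,10
b=cv2.resize(s[y0:y0+60,x0:x0+80],None,fx=sc,fy=sc,interpolation=cv2.INTER_CUBIC)
W=lambda X,Y,Z:O+ex*X+ey*Y+np.array([0,0,Z])
for th,c in((0,(0,0,255)),(.1,(0,255,0)),(.2,(255,0,0))):
    a=math.radians(149.1)-th
    for yy in(-.013,.013):
        p=proj("scene",[W(.046+.0924*math.cos(a),h+yy,.12+.0924*math.sin(a))])[0]
        cv2.circle(b,tuple(int((v+.5-o)*sc) for v,o in zip(p,(x0,y0))),4,c,-1)
# lug side: point on ring at radius 40 along -x for ref of joint centre
for P in (W(0,h,.16),W(-.072,h,.104),W(.046,h,.12)):
    p=proj("scene",[P])[0]; cv2.circle(b,tuple(int((v+.5-o)*sc) for v,o in zip(p,(x0,y0))),3,(255,0,255),-1)
cv2.imwrite("pics/ring.png",b)
E
```

```text
(no output)
```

View pics/ring.png

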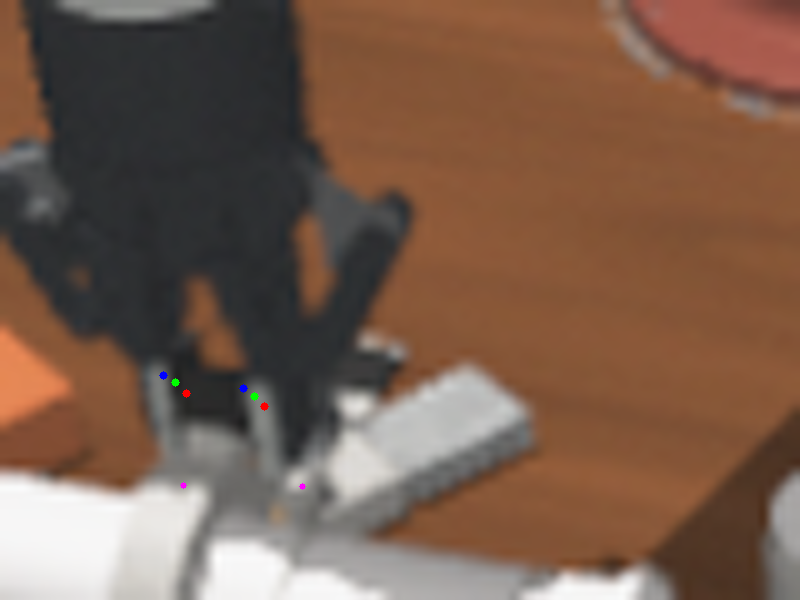

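The block (dark, 175–250, 345–425) sits near the predicted marks for 0 to 0.1 rad, and the lever handle (450,420) is still open. I'll press on gently until it firmly resists.

{"name": "move_arm", "arguments": {"targets": [[[20, 0.001, 0, 0.0025, 0], [20, 0, 0, 0, 0], [20, 0, 0, 0, 0]]]}}

```text
time: 23.27
tool_pos: [0.5519, -0.0058, 0.1683]
tool_rot: [0.0, -0.025, 1.0, 0.001]
contact_force: [-1.6, -0.8, 8.4]
gripper_width: 0.292
grasp_force: 76.3
```

{"name": "move_arm", "arguments": {"targets": [[[20, 0.001, 0, 0.0025, 0], [20, 0, 0, 0, 0], [20, 0, 0, 0, 0]]]}}

```text
time: 23.52
tool_pos: [0.5513, -0.0059, 0.1668]
tool_rot: [0.0, -0.025, 1.0, 0.001]
contact_force: [-1.2, -0.7, 8.4]
gripper_width: 0.286
grasp_force: 76.9
```

```bash
python3 - <<'E'
from h import *
show()
E
```

```text
23.52 pos [ 0.5513 -0.0059  0.1668] tooly deg 92.84 tilt 0.07 F [-1.2 -0.7  8.4] M [-0.29 -0.43 -0.19] w 0.286 g 76.9
```

{"name": "move_arm", "arguments": {"targets": [[[35, 0, 0, 0, 0], [45, 0, 0, 0, 0], [55, 0, 0, 0, 0], [55, 0, 0, 0, 0]]]}}

```text
time: 23.85
tool_pos: [0.5499, -0.006, 0.1642]
tool_rot: [-0.002, -0.025, 1.0, 0.001]
contact_force: [-0.8, 0.6, 0.7]
gripper_width: 0.548
grasp_force: 0.0
```

{"name": "move_arm", "arguments": {"targets": [[[55, 0, 0, -0.03, 0], [55, 0, 0, -0.04, 0], [40, 0, 0, -0.02, 0], [20, 0, 0, 0, 0], [0, 0, 0, 0, 0]]]}}

```text
time: 24.27
tool_pos: [0.5513, -0.0064, 0.22]
tool_rot: [0.0, -0.025, 1.0, -0.0]
contact_force: [-0.3, -0.1, -0.7]
gripper_width: 0.129
grasp_force: 0.0
```

{"name": "move_arm", "arguments": {"targets": [[[0, 0, 0, 0, 0], [0, 0, 0, 0, 0], [0, 0, 0, 0, 0]]]}}

```text
time: 24.52
tool_pos: [0.5503, -0.0064, 0.218]
tool_rot: [-0.001, -0.025, 1.0, 0.0]
contact_force: [-0.0, 0.2, -0.6]
gripper_width: -0.001
grasp_force: 0.0
```

```bash
python3 - <<'E'
from h import *
show()
s=grab_frame("scene")[:,:,::-1].copy(); cv2.imwrite("pics/s6.png",s)
O=np.array([.5896,0,0]); ex=np.array([.9987,.0506,0]); ey=np.array([-.0506,.9987,0]); h=-.0045
W=lambda X,Y,Z:O+ex*X+ey*Y+np.array([0,0,Z])
for th in(0,.1,.2,.3):
    a=math.radians(149.1)-th; print(th,np.round(proj("scene",[W(.046+.0924*math.cos(a),h,.12+.0924*math.sin(a))])[0],1))
g=cv2.cvtColor(s,cv2.COLOR_BGR2GRAY)
print(g[150:178,176:200])
E
```

```text
24.52 pos [ 0.5503 -0.0064  0.218 ] tooly deg 92.85 tilt 0.16 F [-0.   0.2 -0.6] M [ 0.01 -0.04 -0.03] w -0.001 g 0.0
0 [187.  164.5]
0.1 [186.  163.4]
0.2 [184.8 162.7]
0.3 [183.6 162.2]
[[101 101 101  92  66  98 119  95 116 123  83  45  45  43  67  91  99  98
   99  99  98  99  99 100]
 [ 98  99  98  95  76  83 115 106 114 131  94  47  45  41  60  87  97  98
   97  98  97  98  98  99]
 [ 95  96  97  96  81  76 117 109 104 133  99  50  45  42  57  86 100  99
   99 100  98 100  99  98]
 [ 95  95  96  94  83  76 116 109 103 131 105  61  46  44  51  83  98  98
   99  99  99 100 100 100]
 [ 96  96  96  96  87  68 108 115  93 123 111  68  46  45  56  84  97  98
   98  98  98  98  99  99]
 [ 95  96  95  94  89  70 106 118  91 119 117  70  46  49  72  91  95  95
   95  95  95  97  96  98]
 [ 94  95  93  94  94  88 112 119  91 116 122  83  56  68  88  97  96  95
   94  94  95  96  96  95]
 [ 98  97  95  93  93  93 110 122  97 110 131 103  82  90  95  96  95  96
   95  96  96  96  95  95]
 [ 99  99  98  96  96  96 103 118 101 106 125 113  99  92  93  93  93  94
   95  95  95  96  97 101]
 [ 
[... 1216 characters left out ...]
93  94 100 141 155 130 118 122 124 127 127 116 106 108 156 153 118
  114 131 170 177 204 218]
 [ 90  89  90 127 193 183 123 123 120 119 116 111 107 106 108 127 126 110
  141 175 198 184 203 217]
 [ 99  91 106 172 217 205 153 127 124 123 117 109 107 105 106 111 109 110
  164 178 173 142 171 210]
 [193 181 186 215 226 226 208 177 173 150 118 106 105 104 105 105 107 120
  148 140 115  94 132 189]
 [243 240 233 229 229 229 227 225 220 175 115 108 111 109 106 106 115 123
  126 119 107 111 142 159]
 [244 241 233 232 232 232 230 229 210 147 110 124 133 125 119 112 120 121
  120 111 106 134 136 124]
 [245 241 232 232 233 233 233 231 193 116 127 148 152 147 142 133 132 136
  128 114 109 118 121 118]]
```

The ring stayed down. The block shows at scene (187,164), which matches θ ≈ 0 to 0.1. I'll press it from above with closed fingertips to seat it.

{"name": "move_arm", "arguments": {"targets": [[[0, -0.01, 0, 0.008, 0], [0, 0, 0, 0.008, 0], [0, 0, 0, 0.004, 0], [0, 0, 0, 0, 0], [0, 0, 0, 0, 0]]]}}

```text
time: 24.98
tool_pos: [0.5568, -0.0061, 0.2071]
tool_rot: [-0.001, -0.025, 1.0, 0.0]
contact_force: [-0.6, -0.1, -0.2]
gripper_width: 0.003
grasp_force: 0.0
```

{"name": "move_arm", "arguments": {"targets": [[[0, 0, 0, 0.003, 0], [0, 0, 0, 0, 0], [0, 0, 0, 0, 0]]]}}

```text
time: 25.23
tool_pos: [0.5571, -0.0062, 0.206]
tool_rot: [0.0, -0.025, 1.0, -0.0]
contact_force: [-0.1, -0.1, 0.0]
gripper_width: 0.001
grasp_force: 0.0
```

{"name": "move_arm", "arguments": {"targets": [[[0, 0, 0, 0.003, 0], [0, 0, 0, 0, 0], [0, 0, 0, 0, 0]]]}}

```text
time: 25.48
tool_pos: [0.5571, -0.0062, 0.2044]
tool_rot: [0.0, -0.025, 1.0, -0.0]
contact_force: [-0.6, -1.2, 1.2]
gripper_width: -0.002
grasp_force: 0.6
```

{"name": "move_arm", "arguments": {"targets": [[[0, 0, 0, 0.003, 0], [0, 0, 0, 0, 0], [0, 0, 0, 0, 0]]]}}

```text
time: 25.73
tool_pos: [0.5569, -0.0062, 0.2027]
tool_rot: [-0.0, -0.025, 1.0, -0.0]
contact_force: [-3.1, -0.7, 5.5]
gripper_width: -0.001
grasp_force: 2.2
```

{"name": "move_arm", "arguments": {"targets": [[[0, 0, 0, 0.003, 0], [0, 0, 0, 0, 0], [0, 0, 0, 0, 0]]]}}

```text
time: 25.98
tool_pos: [0.5568, -0.0062, 0.2012]
tool_rot: [-0.0, -0.025, 1.0, -0.0]
contact_force: [-5.1, -0.2, 5.6]
gripper_width: 0.0
grasp_force: 3.1
```

{"name": "move_arm", "arguments": {"targets": [[[0, 0, 0, 0.003, 0], [0, 0, 0, 0, 0], [0, 0, 0, 0, 0]]]}}

```text
time: 26.23
tool_pos: [0.5568, -0.0063, 0.2007]
tool_rot: [-0.001, -0.025, 1.0, -0.0]
contact_force: [-8.7, -0.2, 12.6]
gripper_width: -0.002
grasp_force: 5.8
```

{"name": "move_arm", "arguments": {"targets": [[[0, 0, 0, 0.002, 0], [0, 0, 0, 0, 0], [0, 0, 0, 0, 0]]]}}

```text
time: 26.48
tool_pos: [0.5569, -0.0063, 0.2005]
tool_rot: [-0.0, -0.025, 1.0, -0.0]
contact_force: [-11.0, 0.3, 16.2]
gripper_width: 0.001
grasp_force: 7.9
```

Seated firmly at 16 N, so the ring is down. Next is the lever handle.

{"name": "move_arm", "arguments": {"targets": [[[0, 0, 0, -0.03, 0], [30, 0.02, 0, -0.02, 0], [60, 0.05, 0, 0, 0], [60, 0.05, 0, 0, 0], [60, 0.035, 0, 0, 0]]]}}

```text
time: 26.9
tool_pos: [0.4629, -0.0107, 0.227]
tool_rot: [0.0, -0.025, 1.0, 0.0]
contact_force: [0.1, -0.1, -0.1]
gripper_width: 0.567
grasp_force: 0.0
```

{"name": "move_arm", "arguments": {"targets": [[[60, 0, 0, 0, 0], [60, 0, 0, 0, 0], [60, 0, 0, 0, 0]]]}}

```text
time: 27.15
tool_pos: [0.4647, -0.0108, 0.2275]
tool_rot: [0.001, -0.025, 1.0, -0.0]
contact_force: [-0.1, -1.0, -0.0]
gripper_width: 0.599
grasp_force: 0.0
```

```bash
python3 - <<'E'
from h import *
show(); plan([.464,-.011,.110],0,5)
s=grab_frame("scene")[:,:,::-1].copy(); cv2.imwrite("pics/s7.png",s)
g=cv2.cvtColor(s,cv2.COLOR_BGR2GRAY); m=(g[155:175,178:196]<60); ys,xs=np.nonzero(m); print("block",xs.mean()+178,ys.mean()+155,len(xs))
E
```

```text
27.15 pos [ 0.4647 -0.0108  0.2275] tooly deg 92.85 tilt 0.07 F [-0.1 -1.  -0. ] M [0.01 0.01 0.03] w 0.599 g 0.0
[0.0003, -0.0001, 0.0392] 0.0
[0.0003, -0.0001, 0.0392] 0.0
[0.0003, -0.0001, 0.0392] 0.0
[0.0003, -0.0001, 0.0392] 0.0
[0.0003, -0.0001, 0.0392] 0.0
block 187.42857142857142 164.97142857142856 35
```

{"name": "move_arm", "arguments": {"targets": [[[60, 0, 0, 0.05, 0], [60, 0, 0, 0.055, 0], [60, 0, 0, 0.045, 0], [60, 0, 0, 0.03, 0], [60, 0, 0, 0.014, 0]]]}}

```text
time: 27.62
tool_pos: [0.4629, -0.0104, 0.1075]
tool_rot: [-0.003, -0.025, 1.0, 0.001]
contact_force: [0.0, -0.8, 0.1]
gripper_width: 0.595
grasp_force: 0.0
```

{"name": "move_arm", "arguments": {"targets": [[[60, 0, 0, 0, 0], [45, 0, 0, 0, 0], [30, 0, 0, 0, 0], [15, 0, 0, 0, 0], [10, 0, 0, 0, 0]]]}}

```text
time: 28.03
tool_pos: [0.4656, -0.0105, 0.113]
tool_rot: [0.002, -0.025, 1.0, 0.0]
contact_force: [0.9, 3.7, 2.4]
gripper_width: 0.219
grasp_force: 58.4
```

{"name": "move_arm", "arguments": {"targets": [[[10, 0, 0, 0, 0], [10, 0, 0, 0, 0], [10, 0, 0, 0, 0]]]}}

```text
time: 28.28
tool_pos: [0.4656, -0.0105, 0.1125]
tool_rot: [0.002, -0.025, 1.0, 0.0]
contact_force: [3.4, 4.7, 3.6]
gripper_width: 0.219
grasp_force: 58.6
```

```bash
python3 - <<'E'
from h import *
show()
th=np.arange(0,1.56,.1); a=np.pi-th; x=54*np.cos(a); z=54*np.sin(a)
for i in range(len(th)-1): print(round(th[i+1],2),np.round([-(x[i+1]-x[i])/600,-(z[i+1]-z[i])/600],4),np.round([x[i+1]+54,z[i+1]],1))
E
```

```text
28.28 pos [ 0.4656 -0.0105  0.1125] tooly deg 92.86 tilt 0.23 F [3.4 4.7 3.6] M [ 0.7  -0.5   0.03] w 0.219 g 58.6
0.1 [-0.0004 -0.009 ] [0.3 5.4]
0.2 [-0.0013 -0.0089] [ 1.1 10.7]
0.3 [-0.0022 -0.0087] [ 2.4 16. ]
0.4 [-0.0031 -0.0085] [ 4.3 21. ]
0.5 [-0.0039 -0.0081] [ 6.6 25.9]
0.6 [-0.0047 -0.0077] [ 9.4 30.5]
0.7 [-0.0054 -0.0072] [12.7 34.8]
0.8 [-0.0061 -0.0066] [16.4 38.7]
0.9 [-0.0068 -0.0059] [20.4 42.3]
1.0 [-0.0073 -0.0052] [24.8 45.4]
1.1 [-0.0078 -0.0045] [29.5 48.1]
1.2 [-0.0082 -0.0037] [34.4 50.3]
1.3 [-0.0085 -0.0028] [39.6 52. ]
1.4 [-0.0088 -0.002 ] [44.8 53.2]
1.5 [-0.0089 -0.0011] [50.2 53.9]
```

{"name": "move_arm", "arguments": {"targets": [[[10, -0.0004, 0.0015, -0.009, 0], [10, -0.0013, 0, -0.0089, 0], [10, 0, 0, 0, 0], [10, 0, 0, 0, 0]]]}}

```text
time: 28.62
tool_pos: [0.4656, -0.0104, 0.121]
tool_rot: [0.001, -0.025, 1.0, -0.001]
contact_force: [8.7, 0.4, -7.5]
gripper_width: 0.214
grasp_force: 59.3
```

{"name": "move_arm", "arguments": {"targets": [[[10, -0.0022, 0, -0.0087, 0], [10, -0.0031, 0, -0.0085, 0], [10, 0, 0, 0, 0], [10, 0, 0, 0, 0]]]}}

```text
time: 28.95
tool_pos: [0.4664, -0.0101, 0.1297]
tool_rot: [-0.003, -0.025, 1.0, -0.0]
contact_force: [2.2, -2.7, -11.1]
gripper_width: 0.216
grasp_force: 58.9
```

```bash
python3 - <<'E'
from h import *
show()
E
```

```text
28.95 pos [ 0.4664 -0.0101  0.1297] tooly deg 92.84 tilt 0.3 F [  2.2  -2.7 -11.1] M [-0.25  0.17 -0.07] w 0.216 g 58.9
```

{"name": "move_arm", "arguments": {"targets": [[[10, -0.0045, 0, -0.0081, 0], [10, -0.0053, 0, -0.0077, 0], [10, 0, 0, 0, 0], [10, 0, 0, 0, 0]]]}}

```text
time: 29.28
tool_pos: [0.4731, -0.0098, 0.1412]
tool_rot: [-0.002, -0.025, 1.0, -0.001]
contact_force: [-3.9, -3.1, -8.7]
gripper_width: 0.215
grasp_force: 58.9
```

{"name": "move_arm", "arguments": {"targets": [[[10, -0.006, 0, -0.0072, 0], [10, -0.0065, 0, -0.0066, 0], [10, 0, 0, 0, 0], [10, 0, 0, 0, 0]]]}}

```text
time: 29.62
tool_pos: [0.4822, -0.0093, 0.1505]
tool_rot: [0.0, -0.025, 1.0, -0.0]
contact_force: [-0.3, -3.9, -8.6]
gripper_width: 0.208
grasp_force: 59.2
```

```bash
python3 - <<'E'
from h import *
show(); p=state()["tool_pos"]; dx=p[0]-.5178; dz=p[2]-.0075-.104; print("ang",math.pi-math.atan2(dz,dx),"r",math.hypot(dx,dz))
E
```

```text
29.62 pos [ 0.4822 -0.0093  0.1505] tooly deg 92.83 tilt 0.07 F [-0.3 -3.9 -8.6] M [-0.64  0.37 -0.14] w 0.208 g 59.2
ang 0.830268993667473 r 0.05277351954716786
```

{"name": "move_arm", "arguments": {"targets": [[[10, -0.0068, -0.003, -0.0059, 0], [10, -0.0073, 0, -0.0052, 0], [10, 0, 0, 0, 0], [10, 0, 0, 0, 0]]]}}

```text
time: 29.95
tool_pos: [0.494, -0.009, 0.1582]
tool_rot: [0.005, -0.026, 1.0, 0.001]
contact_force: [9.0, 5.3, -14.1]
gripper_width: 0.178
grasp_force: 58.7
```

{"name": "move_arm", "arguments": {"targets": [[[10, -0.0078, 0, -0.0045, 0], [10, 0, 0, 0, 0], [10, 0, 0, 0, 0]]]}}

```text
time: 30.2
tool_pos: [0.4977, -0.0088, 0.1609]
tool_rot: [0.004, -0.026, 1.0, 0.001]
contact_force: [5.8, 4.1, -10.9]
gripper_width: 0.181
grasp_force: 60.7
```

```bash
python3 - <<'E'
from h import *
show(); p=state()["tool_pos"]; dx=p[0]-.5178; dz=p[2]-.0075-.104; print("ang",math.pi-math.atan2(dz,dx),"r",math.hypot(dx,dz))
E
```

```text
30.2 pos [ 0.4977 -0.0088  0.1609] tooly deg 92.96 tilt 0.46 F [  5.8   4.1 -10.9] M [ 0.65 -0.94  0.36] w 0.181 g 60.7
ang 1.185032593315631 r 0.05331353482617734
```

The pinch has narrowed, so the pads are slipping on the handle. I'll let go, locate the handle, and push it home with closed fingers.

{"name": "move_arm", "arguments": {"targets": [[[30, 0, 0, 0, 0], [50, 0, 0, 0, 0], [60, 0, 0, 0, 0], [60, 0, 0, -0.04, 0], [60, 0, 0, -0.05, 0]]]}}

```text
time: 30.62
tool_pos: [0.4941, -0.0101, 0.2127]
tool_rot: [-0.002, -0.025, 1.0, 0.0]
contact_force: [0.6, -0.6, 0.9]
gripper_width: 0.602
grasp_force: 0.0
```

{"name": "move_arm", "arguments": {"targets": [[[30, 0.06, 0, -0.03, 0], [0, 0.065, 0, 0, 0], [0, 0.02, 0, 0, 0], [0, 0, 0, 0, 0], [0, 0, 0, 0, 0]]]}}

```text
time: 31.03
tool_pos: [0.4088, -0.0148, 0.233]
tool_rot: [0.002, -0.025, 1.0, -0.0]
contact_force: [-0.3, 0.1, 0.1]
gripper_width: -0.001
grasp_force: 0.0
```

```bash
python3 - <<'E'
from h import *
show()
s=grab_frame("scene")[:,:,::-1].copy(); cv2.imwrite("pics/s8.png",s); t=grab_frame("top")[:,:,::-1].copy(); cv2.imwrite("pics/t8.png",t)
s0=cv2.imread("pics/s6.png")
O=np.array([.5896,0,0]); ex=np.array([.9987,.0506,0]); ey=np.array([-.0506,.9987,0]); h=-.0045
W=lambda X,Y,Z:O+ex*X+ey*Y+np.array([0,0,Z])
g=cv2.cvtColor(s,cv2.COLOR_BGR2GRAY); g0=cv2.cvtColor(s0,cv2.COLOR_BGR2GRAY)
for th in np.arange(0,1.61,.1):
    q=[]
    for r in(.04,.048,.056,.064,.069):
        for yy in(-.006,0,.006): q.append(W(-.072-r*math.cos(th),h+yy,.104+r*math.sin(th)))
    p=np.round(proj("scene",q)).astype(int); print(round(th,1),p[1],p[-2],g[p[:,1],p[:,0]].reshape(5,3).tolist(),g0[p[:,1],p[:,0]].reshape(5,3)[:,1])
d=cv2.absdiff(s,s0).max(2)>40; print("\n".join("".join("#" if v else "." for v in r) for r in d[125:190,180:235]))
E
```

```text
31.03 pos [ 0.4088 -0.0148  0.233 ] tooly deg 92.82 tilt 0.26 F [-0.3  0.1  0.1] M [ 0.01 -0.03 -0.04] w -0.001 g 0.0
0.0 [200 166] [203 161] [[100, 111, 132], [93, 93, 107], [94, 94, 92], [87, 90, 88], [90, 89, 88]] [192 155  61  60  57]
0.1 [199 165] [203 159] [[94, 94, 93], [118, 94, 94], [87, 91, 89], [82, 92, 92], [94, 94, 94]] [192  68  60  67 123]
0.2 [199 164] [202 158] [[108, 93, 93], [182, 94, 93], [84, 90, 89], [72, 94, 94], [88, 94, 92]] [147  60  61 141 126]
0.3 [199 163] [202 156] [[144, 118, 93], [169, 87, 91], [52, 94, 92], [68, 88, 93], [62, 95, 93]] [ 79  60 148  96  97]
0.4 [199 163] [201 155] [[182, 118, 94], [105, 126, 87], [53, 72, 94], [52, 85, 95], [54, 84, 97]] [ 79  63 111  95  98]
0.5 [198 162] [201 154] [[182, 182, 94], [115, 84, 90], [53, 72, 89], [52, 54, 95], [54, 89, 96]] [ 61  70 111  97  99]
0.6 [198 162] [200 153] [[197, 182, 94], [53, 52, 82], [55, 50, 88], [53, 54, 84], [138, 146, 96]] [ 61 100  95  97 100]
0.7 [197 161] [199 153] [[197, 180, 126], [53, 53, 81], [54, 52, 68], [56, 54, 89], [164, 159, 110]] [ 84  96  95  99 100]
0.8 [197 161] [199 
[... 3991 characters left out ...]
...........################.
........##############.......####....#################.
...........################...#######################..
...............##################..#############.###...
.................######################..######........
...................############################........
......................####################.............
.....#..................#################..............
...........................#############...............
............................##########.................
..............................########.................
...............................######..................
................................#####..................
```

By image, the handle stands at about 1.0 rad, with its light tip at scene (197,152). I'll come down on its -x side with shut fingers and push towards +x.

{"name": "move_arm", "arguments": {"targets": [[[0, 0, 0.0015, 0.05, 0], [0, 0, 0, 0.045, 0], [0, -0.03, 0, 0.018, 0], [0, -0.03, 0, 0, 0], [0, 0, 0, 0, 0]]]}}

```text
time: 31.55
tool_pos: [0.4459, -0.0117, 0.1623]
tool_rot: [-0.001, -0.025, 1.0, 0.0]
contact_force: [1.4, 0.1, 0.9]
gripper_width: 0.003
grasp_force: 0.0
```

{"name": "move_arm", "arguments": {"targets": [[[0, -0.01, 0, 0, 0], [0, 0, 0, 0, 0], [0, 0, 0, 0, 0]]]}}

```text
time: 31.8
tool_pos: [0.4503, -0.0116, 0.164]
tool_rot: [0.0, -0.025, 1.0, -0.0]
contact_force: [-0.3, 0.3, 0.3]
gripper_width: 0.001
grasp_force: 0.0
```

```bash
python3 - <<'E'
from h import *
show()
E
```

```text
31.8 pos [ 0.4503 -0.0116  0.164 ] tooly deg 92.86 tilt 0.03 F [-0.3  0.3  0.3] M [ 0.01  0.01 -0.05] w 0.001 g 0.0
```

{"name": "move_arm", "arguments": {"targets": [[[0, -0.007, 0, 0, 0], [0, -0.007, 0, 0, 0], [0, 0, 0, 0, 0]]]}}

```text
time: 32.05
tool_pos: [0.4586, -0.0111, 0.1639]
tool_rot: [0.0, -0.025, 1.0, -0.0]
contact_force: [0.2, 0.0, 0.4]
gripper_width: 0.001
grasp_force: 0.0
```

{"name": "move_arm", "arguments": {"targets": [[[0, -0.007, 0, 0, 0], [0, -0.007, 0, 0, 0], [0, 0, 0, 0, 0]]]}}

```text
time: 32.3
tool_pos: [0.4666, -0.0107, 0.164]
tool_rot: [-0.001, -0.025, 1.0, -0.0]
contact_force: [-3.6, -0.7, 4.1]
gripper_width: -0.002
grasp_force: 2.0
```

{"name": "move_arm", "arguments": {"targets": [[[0, -0.007, 0, 0, 0], [0, -0.005, 0, 0, 0], [0, 0, 0, 0, 0]]]}}

```text
time: 32.55
tool_pos: [0.4742, -0.0103, 0.1637]
tool_rot: [0.0, -0.025, 1.0, -0.0]
contact_force: [-2.3, -0.1, 2.3]
gripper_width: -0.003
grasp_force: 1.1
```

{"name": "move_arm", "arguments": {"targets": [[[0, -0.006, 0, 0, 0], [0, -0.006, 0, 0, 0], [0, 0, 0, 0, 0]]]}}

```text
time: 32.8
tool_pos: [0.4817, -0.0099, 0.1636]
tool_rot: [0.0, -0.025, 1.0, 0.0]
contact_force: [-1.3, -0.5, 0.3]
gripper_width: 0.001
grasp_force: 0.5
```

{"name": "move_arm", "arguments": {"targets": [[[0, -0.006, 0, 0, 0], [0, -0.006, 0, 0, 0], [0, 0, 0, 0, 0]]]}}

```text
time: 33.05
tool_pos: [0.489, -0.0096, 0.1634]
tool_rot: [0.0, -0.025, 1.0, 0.0]
contact_force: [0.6, 1.0, 1.2]
gripper_width: 0.001
grasp_force: 0.1
```

{"name": "move_arm", "arguments": {"targets": [[[0, -0.006, 0, 0, 0], [0, 0, 0, 0, 0], [0, 0, 0, 0, 0]]]}}

```text
time: 33.3
tool_pos: [0.4923, -0.0094, 0.1634]
tool_rot: [0.0, -0.025, 1.0, 0.0]
contact_force: [0.5, -0.4, -0.2]
gripper_width: -0.001
grasp_force: 0.0
```

```bash
python3 - <<'E'
from h import *
show()
E
```

```text
33.3 pos [ 0.4923 -0.0094  0.1634] tooly deg 92.86 tilt 0.05 F [ 0.5 -0.4 -0.2] M [-0.02 -0.04  0.05] w -0.001 g 0.0
```

{"name": "move_arm", "arguments": {"targets": [[[0, 0, 0, -0.065, 0], [0, 0, 0, -0.045, 0], [0, 0.06, 0, 0, 0], [0, 0.06, 0, 0, 0], [0, 0.03, 0, 0, 0]]]}}

```text
time: 33.72
tool_pos: [0.4003, -0.0138, 0.2296]
tool_rot: [0.0, -0.025, 1.0, -0.0]
contact_force: [1.0, 0.1, 0.4]
gripper_width: 0.001
grasp_force: 0.0
```

{"name": "move_arm", "arguments": {"targets": [[[60, 0, 0, 0, 0], [60, 0, 0, 0, 0], [60, 0, 0, 0, 0]]]}}

```text
time: 33.97
tool_pos: [0.4026, -0.014, 0.2298]
tool_rot: [0.001, -0.025, 1.0, -0.0]
contact_force: [-0.6, 0.3, 0.6]
gripper_width: 0.417
grasp_force: 0.0
```

```bash
cat > lev.py <<'E'
from h import *
O=np.array([.5896,0,0]); ex=np.array([.9987,.0506,0]); ey=np.array([-.0506,.9987,0]); h=-.0045
W=lambda X,Y,Z:O+ex*X+ey*Y+np.array([0,0,Z])
def lever(s):
    g=cv2.cvtColor(s,cv2.COLOR_BGR2GRAY)
    for th in np.arange(0,1.61,.1):
        q=[W(-.072-r*math.cos(th),h+yy,.104+r*math.sin(th)) for r in(.04,.048,.056,.064,.069) for yy in(-.008,-.004,0,.004,.008)]
        p=proj("scene",q).astype(np.float32); v=cv2.remap(g,p[:,0].copy(),p[:,1].copy(),cv2.INTER_LINEAR).ravel().reshape(5,5)
        print(round(th,1),p[-3].round(1),v.tolist())
E
python3 - <<'E'
from lev import *
show()
s=grab_frame("scene")[:,:,::-1].copy(); cv2.imwrite("pics/s9.png",s); print("ref s0 lever 0 vs now")
lever(s)
g=cv2.cvtColor(s,cv2.COLOR_BGR2GRAY); print("\n".join(" ".join("%3d"%v for v in r) for r in g[145:176,186:212]))
E
```

```text
33.97 pos [ 0.4026 -0.014   0.2298] tooly deg 92.85 tilt 0.08 F [-0.6  0.3  0.6] M [ 0.02  0.   -0.02] w 0.417 g 0.0
ref s0 lever 0 vs now
0.0 [202.9 160.7] [[97, 97, 103, 125, 156], [93, 93, 92, 99, 118], [94, 94, 94, 93, 96], [88, 89, 89, 88, 87], [89, 89, 89, 88, 90]]
0.1 [202.6 159.1] [[96, 93, 94, 95, 115], [94, 95, 94, 94, 93], [89, 90, 90, 89, 89], [90, 90, 91, 91, 91], [93, 94, 93, 94, 94]]
0.2 [202.3 157.6] [[100, 93, 93, 92, 96], [92, 92, 93, 93, 92], [88, 89, 89, 88, 88], [93, 94, 93, 94, 94], [93, 93, 94, 93, 93]]
0.3 [201.8 156.3] [[102, 95, 94, 93, 93], [84, 89, 89, 90, 89], [93, 91, 92, 92, 93], [92, 93, 93, 94, 93], [93, 93, 94, 96, 94]]
0.4 [201.4 155.1] [[89, 94, 94, 94, 94], [78, 88, 88, 88, 87], [93, 94, 94, 94, 93], [94, 93, 93, 94, 95], [95, 96, 97, 96, 97]]
0.5 [200.8 154.1] [[70, 90, 93, 93, 93], [70, 88, 88, 90, 90], [88, 93, 93, 93, 94], [94, 94, 95, 95, 96], [97, 97, 97, 97, 97]]
0.6 [200.2 153.2] [[53, 78, 91, 91, 92], [60, 85, 91, 91, 91], [83, 92, 92, 93, 93], [96, 95, 96, 98, 96], [97, 97, 98, 97, 97]]
0.7 [199.5 152.6] [[43, 61, 86, 90, 90], [51, 79, 9
[... 3814 characters left out ...]
 103 183 172 192 214 214 213 216 198 186 191 190 187 188 190 191 188 177 169
193 197 158 113 108  87  88 163 174 121 168 210 214 213 214 215 205 193 183 182 187 186 174 163 135 112
194 193 158 116  99 101 154 185 145  91 140 185 208 214 214 214 213 199 183 178 169 159 124 103 105 108
203 188 155 120  98 123 187 166 114 103 127 149 195 214 215 214 210 203 185 156 122 106 102 105  97  96
201 164 120 103 102 108 142 129 111 118 120 118 168 206 211 206 184 164 138 108 102 106  95  95  73  73
175 120 103 103 103 102 105 107 116 123 111  94 129 185 184 163 136 119 116 101  90  93  74  72  76  91
140 102 104 104 103 103 104 107 120 117 106 108 139 157 139 120 117 118 117  92  76  74  73  88  93  93
```

The handle is now nearly upright (dark grip at 191–196, rows 156–161; tip at (193,154), ≈1.45–1.5 rad). I'll push it firmly onto its stop.

{"name": "move_arm", "arguments": {"targets": [[[0, 0, 0.001, 0.05, 0], [0, 0, 0, 0.045, 0], [0, -0.03, 0, 0.012, 0], [0, -0.06, 0, 0, 0], [0, -0.04, 0, 0, 0]]]}}

```text
time: 34.43
tool_pos: [0.4815, -0.0091, 0.1635]
tool_rot: [-0.001, -0.025, 1.0, 0.0]
contact_force: [-0.7, 0.2, 0.3]
gripper_width: -0.0
grasp_force: 0.0
```

{"name": "move_arm", "arguments": {"targets": [[[0, -0.015, 0, 0, 0], [0, 0, 0, 0, 0], [0, 0, 0, 0, 0]]]}}

```text
time: 34.68
tool_pos: [0.4888, -0.0089, 0.1648]
tool_rot: [-0.001, -0.025, 1.0, 0.0]
contact_force: [-0.2, 0.1, 0.6]
gripper_width: 0.001
grasp_force: 0.0
```

{"name": "move_arm", "arguments": {"targets": [[[0, -0.006, 0, 0, 0], [0, 0, 0, 0, 0], [0, 0, 0, 0, 0]]]}}

```text
time: 34.93
tool_pos: [0.4919, -0.0088, 0.1654]
tool_rot: [0.0, -0.025, 1.0, -0.0]
contact_force: [0.5, -0.5, 0.1]
gripper_width: 0.001
grasp_force: 0.0
```

{"name": "move_arm", "arguments": {"targets": [[[0, -0.005, 0, 0, 0], [0, 0, 0, 0, 0], [0, 0, 0, 0, 0]]]}}

```text
time: 35.18
tool_pos: [0.4953, -0.0086, 0.1655]
tool_rot: [-0.0, -0.025, 1.0, -0.0]
contact_force: [-1.5, -0.6, 1.4]
gripper_width: -0.004
grasp_force: 0.9
```

```bash
python3 - <<'E'
from lev import *
show()
for n in("s6","s7","s8","s9"):
    g=cv2.cvtColor(cv2.imread(f"pics/{n}.png"),cv2.COLOR_BGR2GRAY)[158:172,178:196]; w=np.clip(80-g.astype(float),0,None); w[:, 13:]=0
    yy,xx=np.mgrid[158:172,178:196]; print(n,(w*xx).sum()/w.sum(),(w*yy).sum()/w.sum(),w.sum())
E
```

```text
35.18 pos [ 0.4953 -0.0086  0.1655] tooly deg 92.85 tilt 0.0 F [-1.5 -0.6  1.4] M [ 0.06  0.25 -0.01] w -0.004 g 0.9
s6 186.6144278606965 164.34825870646767 1608.0
s7 186.98522622345337 165.0027700831025 1083.0
s8 186.99076638965835 165.00554016620498 1083.0
s9 187.04007285974498 164.9398907103825 1098.0
```

{"name": "move_arm", "arguments": {"targets": [[[0, -0.005, 0, 0, 0], [0, 0, 0, 0, 0], [0, 0, 0, 0, 0]]]}}

```text
time: 35.43
tool_pos: [0.4987, -0.0085, 0.1653]
tool_rot: [0.0, -0.025, 1.0, -0.0]
contact_force: [-1.3, -0.1, -0.2]
gripper_width: -0.001
grasp_force: 0.2
```

{"name": "move_arm", "arguments": {"targets": [[[0, -0.005, 0, 0, 0], [0, 0, 0, 0, 0], [0, 0, 0, 0, 0]]]}}

```text
time: 35.68
tool_pos: [0.5017, -0.0083, 0.1652]
tool_rot: [0.0, -0.025, 1.0, -0.0]
contact_force: [-0.3, 0.8, 0.8]
gripper_width: -0.002
grasp_force: 0.1
```

{"name": "move_arm", "arguments": {"targets": [[[0, -0.004, 0, 0, 0], [0, 0, 0, 0, 0], [0, 0, 0, 0, 0]]]}}

```text
time: 35.93
tool_pos: [0.5032, -0.0083, 0.1653]
tool_rot: [-0.001, -0.025, 1.0, -0.0]
contact_force: [-5.0, -0.2, 2.5]
gripper_width: -0.001
grasp_force: 2.7
```

{"name": "move_arm", "arguments": {"targets": [[[0, -0.004, 0, 0, 0], [0, 0, 0, 0, 0], [0, 0, 0, 0, 0]]]}}

```text
time: 36.18
tool_pos: [0.5039, -0.0082, 0.1654]
tool_rot: [-0.004, -0.025, 1.0, -0.0]
contact_force: [-13.3, 0.2, 9.2]
gripper_width: -0.002
grasp_force: 6.8
```

{"name": "move_arm", "arguments": {"targets": [[[0, -0.004, 0, 0, 0], [0, 0, 0, 0, 0], [0, 0, 0, 0, 0]]]}}

```text
time: 36.43
tool_pos: [0.5044, -0.0082, 0.1654]
tool_rot: [-0.007, -0.025, 1.0, -0.0]
contact_force: [-21.9, -0.9, 15.6]
gripper_width: 0.007
grasp_force: 11.2
```

{"name": "move_arm", "arguments": {"targets": [[[0, -0.004, 0, 0, 0], [0, 0, 0, 0, 0], [0, 0, 0, 0, 0]]]}}

```text
time: 36.68
tool_pos: [0.5049, -0.0081, 0.1655]
tool_rot: [-0.01, -0.025, 1.0, -0.0]
contact_force: [-31.1, -2.2, 20.6]
gripper_width: -0.002
grasp_force: 15.8
```

{"name": "move_arm", "arguments": {"targets": [[[0, 0.02, 0, 0, 0], [0, 0.03, 0, 0, 0], [0, 0.06, 0, -0.04, 0], [0, 0.05, 0, -0.04, 0], [0, 0, 0, 0, 0]]]}}

```text
time: 37.1
tool_pos: [0.4161, -0.0129, 0.2182]
tool_rot: [0.005, -0.025, 1.0, -0.001]
contact_force: [1.0, -0.6, 0.8]
gripper_width: -0.0
grasp_force: 0.0
```

```bash
python3 - <<'E'
from lev import *
show()
s=grab_frame("scene")[:,:,::-1].copy(); cv2.imwrite("pics/s10.png",s); 
lever(s)
g=cv2.cvtColor(s,cv2.COLOR_BGR2GRAY); print("\n".join(" ".join("%3d"%v for v in r) for r in g[150:174,178:204]))
E
```

```text
37.1 pos [ 0.4161 -0.0129  0.2182] tooly deg 92.83 tilt 0.61 F [ 1.  -0.6  0.8] M [-0.05 -0.01  0.04] w -0.0 g 0.0
0.0 [202.9 160.7] [[96, 97, 103, 124, 156], [93, 92, 93, 99, 119], [93, 93, 93, 93, 96], [89, 89, 89, 89, 88], [90, 89, 88, 88, 90]]
0.1 [202.6 159.1] [[94, 93, 93, 96, 115], [95, 94, 94, 93, 93], [89, 90, 90, 90, 89], [90, 91, 91, 90, 91], [93, 94, 94, 94, 94]]
0.2 [202.3 157.6] [[95, 94, 92, 93, 96], [93, 92, 93, 92, 92], [88, 89, 89, 89, 88], [93, 94, 94, 95, 95], [93, 94, 94, 93, 93]]
0.3 [201.8 156.3] [[93, 95, 94, 94, 93], [89, 89, 90, 89, 89], [93, 92, 92, 92, 92], [93, 93, 94, 94, 92], [93, 94, 95, 95, 94]]
0.4 [201.4 155.1] [[87, 94, 94, 94, 93], [88, 88, 88, 88, 88], [94, 94, 93, 94, 94], [93, 93, 94, 94, 94], [95, 96, 96, 96, 97]]
0.5 [200.8 154.1] [[80, 93, 93, 93, 93], [87, 90, 89, 90, 90], [94, 93, 94, 94, 94], [95, 94, 95, 95, 95], [97, 97, 98, 97, 97]]
0.6 [200.2 153.2] [[65, 88, 91, 91, 92], [84, 92, 92, 91, 92], [93, 93, 93, 93, 94], [96, 96, 96, 97, 96], [97, 97, 98, 97, 96]]
0.7 [199.5 152.6] [[51, 82, 90, 90, 91], [78, 91, 93, 93, 92], [92, 93, 93, 9
[... 3044 characters left out ...]
  65  60  52  53  52  42  79  99  80  94 102 103 120 148 160 152 172 186 189
 91  91  91  92  87  79 115 138 135 133 105  59  54  96  97  69 140 144 151 176 203 214 195 176 181 188
 87  88  89  91  90 104 164 195 197 200 156 108 100 100  86 103 182 172 192 215 214 213 215 198 187 191
 89  88  88  93 105 134 173 192 193 197 158 136 127  96  90 161 174 121 167 209 214 214 212 215 204 193
 91  92 106 141 165 182 192 193 194 193 154 110 107  98 149 184 145  91 140 187 210 213 214 214 213 200
 89 106 154 198 214 212 209 206 203 188 146 115 106 110 181 166 114 103 126 152 196 214 215 215 211 204
 94 150 204 218 218 217 215 213 201 163 120 103 103 107 141 129 111 119 120 115 167 207 211 206 184 164
```

```bash
python3 - <<'E'
from h import *
L=lambda n:cv2.cvtColor(cv2.imread(f"pics/{n}.png"),cv2.COLOR_BGR2GRAY).astype(np.float32)
for n in("s6","s7","s8","s10"):
    I=L(n); p=[]
    for c in(184,185,186,187,188):
        d=np.diff(I[157:173,c]); i=np.argmin(d[:9]); e=np.clip(95-I[158:172,c],0,None); p.append(158+(e*np.arange(14)).sum()/e.sum())
    print(n,np.round(p,2))
show()
E
```

```text
s6 [163.94 163.9  164.05 164.3  164.52]
s7 [164.32 164.17 164.3  164.48 164.45]
s8 [164.33 164.2  164.3  164.43 164.44]
s10 [164.38 164.2  164.29 164.43 164.41]
37.15 pos [ 0.4172 -0.0129  0.2163] tooly deg 92.82 tilt 0.55 F [-0.1  0.1 -0.3] M [-0.06 -0.05  0.02] w -0.001 g 0.0
```

The image cannot tell whether the hook really holds the ring, because the ring did not move when the lever went over. I'll pinch the grip block and try a light lift as a latch test.

{"name": "move_arm", "arguments": {"targets": [[[30, 0, 0, -0.04, 0], [55, -0.06, 0, 0, 0], [55, -0.065, 0, 0, 0], [55, -0.065, 0, 0, 0], [55, -0.042, 0, 0, 0]]]}}

```text
time: 37.57
tool_pos: [0.5587, -0.0054, 0.235]
tool_rot: [0.0, -0.025, 1.0, 0.0]
contact_force: [-0.4, 0.9, 1.2]
gripper_width: 0.544
grasp_force: 0.0
```

{"name": "move_arm", "arguments": {"targets": [[[55, 0, 0, 0, 0], [55, 0, 0, 0, 0], [55, 0, 0, 0, 0]]]}}

```text
time: 37.82
tool_pos: [0.5552, -0.0055, 0.2348]
tool_rot: [-0.001, -0.025, 1.0, 0.0]
contact_force: [1.0, 0.1, -0.8]
gripper_width: 0.548
grasp_force: 0.0
```

```bash
python3 - <<'E'
from h import *
show(); plan([.5563,-.0061,.176],0,2)
E
```

```text
37.82 pos [ 0.5552 -0.0055  0.2348] tooly deg 92.86 tilt 0.15 F [ 1.   0.1 -0.8] M [ 0.05 -0.02  0.05] w 0.548 g 0.0
[-0.001, -0.0006, 0.049] 0.0
[-0.001, -0.0006, 0.049] 0.0
```

{"name": "move_arm", "arguments": {"targets": [[[55, -0.001, -0.001, 0.045, 0], [55, 0, 0, 0.035, 0], [55, 0, 0, 0.018, 0], [55, 0, 0, 0, 0], [35, 0, 0, 0, 0]]]}}

```text
time: 38.23
tool_pos: [0.5554, -0.0062, 0.1773]
tool_rot: [-0.0, -0.025, 1.0, 0.0]
contact_force: [-0.3, 0.2, 1.1]
gripper_width: 0.422
grasp_force: 0.0
```

{"name": "move_arm", "arguments": {"targets": [[[20, 0, 0, 0, 0], [20, 0, 0, 0, 0], [20, 0, 0, 0, 0], [20, 0, 0, 0, 0], [20, 0, 0, 0, 0]]]}}

```text
time: 38.65
tool_pos: [0.5563, -0.0057, 0.179]
tool_rot: [0.0, -0.025, 1.0, 0.0]
contact_force: [-4.0, 5.1, 4.1]
gripper_width: 0.287
grasp_force: 60.1
```

{"name": "move_arm", "arguments": {"targets": [[[20, 0, 0, -0.003, 0], [20, 0, 0, 0, 0], [20, 0, 0, 0, 0]]]}}

```text
time: 38.9
tool_pos: [0.5565, -0.0057, 0.1794]
tool_rot: [0.001, -0.025, 1.0, 0.0]
contact_force: [1.6, 5.0, -2.5]
gripper_width: 0.283
grasp_force: 59.8
```

{"name": "move_arm", "arguments": {"targets": [[[20, 0, 0, -0.003, 0], [20, 0, 0, 0, 0], [20, 0, 0, 0, 0]]]}}

```text
time: 39.15
tool_pos: [0.5568, -0.0057, 0.1801]
tool_rot: [0.001, -0.025, 1.0, 0.001]
contact_force: [5.7, 5.0, -7.1]
gripper_width: 0.287
grasp_force: 60.0
```

```bash
python3 - <<'E'
from h import *
show()
E
```

```text
39.15 pos [ 0.5568 -0.0057  0.1801] tooly deg 92.86 tilt 0.14 F [ 5.7  5.  -7.1] M [ 0.73 -0.83 -0.05] w 0.287 g 60.0
```

{"name": "move_arm", "arguments": {"targets": [[[20, -0.001, 0, -0.003, 0], [20, 0, 0, 0, 0], [20, 0, 0, 0, 0]]]}}

```text
time: 39.4
tool_pos: [0.5574, -0.0057, 0.1811]
tool_rot: [0.001, -0.025, 1.0, 0.001]
contact_force: [9.4, 4.2, -11.5]
gripper_width: 0.29
grasp_force: 59.9
```

{"name": "move_arm", "arguments": {"targets": [[[20, -0.001, 0, -0.003, 0], [20, 0, 0, 0, 0], [20, 0, 0, 0, 0]]]}}

```text
time: 39.65
tool_pos: [0.5575, -0.0057, 0.1815]
tool_rot: [0.0, -0.025, 1.0, 0.001]
contact_force: [10.5, 5.1, -16.7]
gripper_width: 0.282
grasp_force: 60.7
```

```bash
python3 - <<'E'
from h import *
show()
E
```

```text
39.65 pos [ 0.5575 -0.0057  0.1815] tooly deg 92.85 tilt 0.08 F [ 10.5   5.1 -16.7] M [ 0.52 -1.39  0.01] w 0.282 g 60.7
```

It held against about 20 N of lift, so it is latched. I'll ease back down, press lightly, release, and give the lever a final nudge.

{"name": "move_arm", "arguments": {"targets": [[[20, 0.002, 0, 0.012, 0], [20, 0, 0, 0.004, 0], [20, 0, 0, 0.003, 0], [20, 0, 0, 0, 0], [20, 0, 0, 0, 0]]]}}

```text
time: 40.07
tool_pos: [0.5564, -0.0058, 0.1787]
tool_rot: [-0.0, -0.025, 1.0, 0.0]
contact_force: [-13.9, 6.3, 22.2]
gripper_width: 0.282
grasp_force: 64.9
```

{"name": "move_arm", "arguments": {"targets": [[[35, 0, 0, -0.004, 0], [55, 0, 0, 0, 0], [55, 0, 0, 0, 0], [55, 0, 0, -0.05, 0], [55, 0, 0, -0.06, 0]]]}}

```text
time: 40.48
tool_pos: [0.5538, -0.0065, 0.2378]
tool_rot: [-0.004, -0.025, 1.0, 0.0]
contact_force: [0.4, -0.7, 0.4]
gripper_width: 0.549
grasp_force: 0.0
```

{"name": "move_arm", "arguments": {"targets": [[[20, 0.06, 0, 0, 0], [0, 0.069, 0, 0, 0], [0, 0.06, 0, 0, 0], [0, 0.04, 0, 0, 0], [0, 0, 0, 0, 0]]]}}

```text
time: 40.9
tool_pos: [0.4159, -0.0134, 0.2408]
tool_rot: [-0.001, -0.024, 1.0, -0.001]
contact_force: [-0.8, -0.8, -0.3]
gripper_width: 0.002
grasp_force: 0.0
```

```bash
python3 - <<'E'
from lev import *
show()
s=grab_frame("scene")[:,:,::-1].copy(); cv2.imwrite("pics/s11.png",s)
a=cv2.imread("pics/s10.png"); print("handle/ring diff vs s10:",cv2.absdiff(a,s)[150:178,176:200].max(), np.abs(a.astype(int)-s)[150:178,176:200].mean())
g=cv2.cvtColor(s,cv2.COLOR_BGR2GRAY); print(g[153:164,186:198])
E
```

```text
40.9 pos [ 0.4159 -0.0134  0.2408] tooly deg 92.79 tilt 0.09 F [-0.8 -0.8 -0.3] M [0.02 0.03 0.02] w 0.002 g 0.0
handle/ring diff vs s10: 36 1.7435515873015872
[[ 94  95  96  96  96  96  96  96  96  98  98  97]
 [ 93  94  94 108 123 114 103  99  97  96  96  97]
 [ 95  93  94 133 166 163 158 157 153 124  95  95]
 [ 94  94  96 124 146 170 192 199 201 150  93  94]
 [ 91  92  93  77  61  83  92 100 105  94  90  93]
 [ 90  90  89  69  40  38  41  39  49  60  83  94]
 [ 94  93  92  75  48  40  40  38  37  52  79  92]
 [ 95  94  95  81  54  39  39  38  40  45  76  89]
 [ 88  89  89  78  54  40  40  40  38  45  79  91]
 [ 64  72  74  68  55  41  40  39  39  43  81  94]
 [ 53  54  56  58  54  47  72  83  75  81  90  93]]
```

{"name": "move_arm", "arguments": {"targets": [[[0, 0, 0, 0.055, 0], [0, 0, 0, 0.055, 0], [0, -0.03, 0.001, 0.016, 0], [0, -0.05, 0, 0, 0], [0, -0.04, 0, 0, 0]]]}}

```text
time: 41.37
tool_pos: [0.4918, -0.0089, 0.1639]
tool_rot: [-0.001, -0.025, 1.0, -0.0]
contact_force: [0.1, 0.1, 1.3]
gripper_width: 0.003
grasp_force: 0.0
```

{"name": "move_arm", "arguments": {"targets": [[[0, -0.015, 0, 0, 0], [0, -0.006, 0, 0, 0], [0, -0.005, 0, 0, 0], [0, 0, 0, 0, 0], [0, 0, 0, 0, 0]]]}}

```text
time: 41.78
tool_pos: [0.5038, -0.0086, 0.1657]
tool_rot: [-0.004, -0.025, 1.0, -0.0]
contact_force: [-10.5, -2.4, 5.5]
gripper_width: -0.003
grasp_force: 5.7
```

{"name": "move_arm", "arguments": {"targets": [[[0, -0.004, 0, 0, 0], [0, 0, 0, 0, 0], [0, 0, 0, 0, 0]]]}}

```text
time: 42.03
tool_pos: [0.5043, -0.0086, 0.1657]
tool_rot: [-0.007, -0.025, 1.0, -0.001]
contact_force: [-19.8, -2.1, 12.1]
gripper_width: -0.0
grasp_force: 10.1
```

{"name": "move_arm", "arguments": {"targets": [[[0, -0.004, 0, 0, 0], [0, 0, 0, 0, 0], [0, 0, 0, 0, 0]]]}}

```text
time: 42.28
tool_pos: [0.5048, -0.0085, 0.1658]
tool_rot: [-0.01, -0.025, 1.0, -0.001]
contact_force: [-29.3, -1.9, 16.8]
gripper_width: 0.0
grasp_force: 14.6
```

{"name": "move_arm", "arguments": {"targets": [[[0, 0.02, 0, 0, 0], [0, 0.03, 0, 0, 0], [0, 0.06, 0, -0.04, 0], [0, 0.05, 0, -0.04, 0], [0, 0, 0, 0, 0]]]}}

```text
time: 42.7
tool_pos: [0.4158, -0.0131, 0.219]
tool_rot: [0.005, -0.025, 1.0, -0.001]
contact_force: [-0.4, 0.3, 1.6]
gripper_width: -0.004
grasp_force: 0.0
```

```bash
python3 - <<'E'
from lev import *
show()
s=grab_frame("scene")[:,:,::-1].copy(); a=cv2.imread("pics/s10.png"); print(cv2.absdiff(a,s)[150:178,176:200].max(), np.abs(a.astype(int)-s)[150:178,176:200].mean())
u=np.array([-.0506,.9987,0])
A,B=edges(s,range(205,218,3),160,200); print(np.round(offs("scene",A,[.5896,0,.12],u)[0],1))
from plant import job
print(job.job_done())
E
```

```text
42.7 pos [ 0.4158 -0.0131  0.219 ] tooly deg 92.83 tilt 0.56 F [-0.4  0.3  1.6] M [-0.04 -0.06  0.05] w -0.004 g 0.0
19 0.9712301587301587
[-24.2 -23.4 -24.1 -23.6 -24.6]
the job is handed in; nothing more can be done
None
```

The job is handed in at 42.7 s: the inlet is seated, the ring is down and held against about 20 N of lift, and the lever was pushed onto its stop; the verdict was not shown, and the final ring and lever angles were judged only by touch and camera.

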